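# Hang up the headband magnifiers and clip the keeper clamp on the rail

### The job

Clear the jeweller's bench: hang every headband magnifier that is out on the bench over the bar of the rail stand, side by side, so that each arch straddles the bar and hangs upright from the underside of its crown, the bar in the notch of the cushion there, squarely across the bar. They are delicate: lift each by the block on its crown with a light grip (about 30 N is plenty, never above 50 N) and lower it gently. Once all of them hang, clip the spring clamp level onto the tall upright of the stand, above the bar, as a keeper, let go, and leave the tub and the handpiece where they are.

Things in the scene. Friction and masses are not known exactly. Their poses are not given: they have to be found in the camera images.
- visor1: white over-the-head headband magnifier: a rigid arch standing on its two ends, 168 mm long (x), 54 wide (y), 137 high, 0.18 kg. Origin: centre of its underside, z up. Strap crown 50 x 36 mm, notched underside 100 mm and top 105 mm up. On it a grey adjuster block, 30 x 30 mm, 105 to 137 mm up: hold it there, fingers on its x faces. Absent: None.
- visor2: another, same as visor1. More of the shape: end blocks 20 x 54 x 36 mm high centred at x = +-73 mm (lens and lamp at -x, battery at +x); strap slopes from x = +-24 mm to 78 mm height at x = +-64 mm, then to the blocks. Absent: None.
- visor3: another, same as visor1. Under the crown of each a rubber cushion makes an upside-down V across it (slopes 40 deg, apex 100 mm up, ends 80 mm up at x = +-23 mm); the bar settles in it, the magnifier's origin then 53 mm above the bench. Absent: None.
- visor4: another, same as visor1. Absent: None.
- rail: fixed rail stand, base plate 90 (x) x 340 (y) x 12 mm. Origin: centre of its underside, on the bench. A round steel bar 18 mm thick runs along its y from -150 to +150 mm, top 150 mm up. Flat uprights 20 (x) x 8 (y) mm at both ends: at y = +150 mm up to the bar, at y = -150 mm on up to 215 mm. Room for four magnifiers 62 mm apart, the first 65 mm from the tall upright.
- rail_bar (a point): middle of the bar, on its top (150 mm up); axes as rail
- rail_upright (a point): centre of the part of the tall upright above the bar, 185 mm up (20 mm along x, 8 mm along y, from 150 to 215 mm high): the clamp's jaws go here, from the -x or +x side; axes as rail
- clamp: black spring clamp lying flat, 108 mm long (x), 56 wide (y), 30 high, 0.09 kg, the same either face up. Origin: on the upright pivot axis, at the underside. Handles at x = -12 to -54 mm, flaring from 32 to 56 mm outside width. Rubber jaws at x = 28 to 52 mm. The frame is the +y lever's: it turns +0.28 rad when the clamp is fully open.
- clamp_arm (a joint): opening of the clamp, angle between its levers: 0 shut, 0.56 fully open, 0.15 on the 8 mm upright. Squeeze the handles along y at x = -37 mm (about 12 N) until they stop, 25 mm outside width, faces parallel: the jaws are then 19 mm apart at x = 28 mm and 28 mm at the tips, and shut by spring.
- clamp_jaws (a point): point between the closed jaws' pads, 40 mm from the pivot, 15 mm above the underside; axes as clamp
- tub1: round white tub with a blue lid, 96 mm across, 82 mm high, origin at the centre of its underside: leave alone
- handpiece: rotary handpiece lying on a rubber rest, about 170 mm long, along its x axis: leave alone

How it is judged:
By the outcome, as a careful person would: the job done as asked, in the order asked, and still so for the second after the job is handed in, with the robot touching nothing.
Of visor1, visor2, visor3, visor4 only 3 to 4 are there at a start; the rules pass over those that are not, and their reading is None.
At some moment in a run one of visor1, visor2, visor3, visor4, clamp may be knocked a few centimetres aside while the robot is not near it.
Once in a run the grip may slacken for a moment while it holds something.
It also fails if it takes over 208 s, if anything falls off the work surface, if the arm or the gripper's body presses on something with over 40 N, if the wrist force passes 120 N, or if a joint passes its speed limit or range.

### The arm

A 6-joint arm with a two-finger parallel gripper is mounted at the origin on the work surface. World frame = base frame: x ahead of the robot, y to its left, z up, the work surface at z = 0. Lengths are in m, angles in degrees, forces in N, time in s.
With the tool pointing down it reaches from about 0.375 to 0.9 m from the base axis. Payload 3.1 kg.
Tool frame: the origin (TCP) lies on the centre line of the jaws, within the pads' length; the fingertips stand 17 mm ahead of it and the grasp point (between the pads) lies 2 mm behind it (arm.finger_overhang is the distance from the TCP to the fingertips, in m); z points along the fingers, y is the line along which they close (so a half turn about z gives the same grasp; the last joint's range is limited). The gripper opens to 87 mm and grips with 3 to 60 N. Pads are 19 mm wide; open, the fingers measure 117 mm over their backs; the gripper's body (75 mm by 190 mm) begins 51 mm behind the grasp point.
Start: joints at [-79.899, 30.224, 82.088, -0, 67.689, -10.227], TCP at [0.217, -0.586, 0.24] pointing down, gripper open.
Joint ranges: [-176.69, 176.69], [-43.24, 126.21], [12.49, 139.97], [-82, 262], [0, 151.66], [-163.58, 163.58]. Speed limits (degrees/s): [159.86, 159.86, 180, 180, 180, 180].

### API

Orientations are given as [roll, pitch, yaw] about the fixed x, y, z axes, in that order (R = Rz(yaw) Ry(pitch) Rx(roll)).
In Python, from bench import arm gives the robot as it stands.
- The arm moves only by the tool send_rows, never from a script. Its argument "deltas" is a list of rows, each an object of numbers: "ax", "ay", "az": the turn, a rotation vector about the tool's x, y, z in degrees; "tx", "ty", "tz": the shift along the tool's x, y, z in m; "grip": the opening, from 0 (shut) to 1 (fully open). In form: [{"ax": .., "ay": .., "az": .., "tx": .., "ty": .., "tz": .., "grip": ..}, ...]. A call has 1 to 20 rows; each row shifts and turns the commanded pose from where the row before left it, along the tool's axes as they then stand; what a row does not reach is not made up. A row lasts 1/10 s, in which the tool goes at most 50 mm and 8.59 degrees, less where a joint would pass 70% of its speed; a pose out of reach is approached as far as the arm can. A call is refused whole if a number of a shift passes 0.05 or a number of a turn 8.59, either way. A call with a gripper value outside its range is refused whole. The fingers move at their own pace and stop on an object; "newtons" is the grip in N (left out, the last holds). Time passes only in rows, so rows that do not move let the fingers close. It gives the time, the measured TCP pose, the force, the opening and the grip force at its end, in the units of the state.
- arm.observe(): the state, without advancing time (a new reading comes with each control period).
- arm.capture(name): name is "scene" or "side" or "wrist"; returns the picture (480x640x3 uint8, blue, green, red); there is no depth.
- arm.camera_params(name): a dict with "camera_matrix" (3x3 intrinsics, pixels), "R" (3x3) and "t" (3): a world point X has camera coordinates R X + t; the wrist camera has in their place "tool_from_camera" (4x4, takes a point from camera to tool coordinates, whose origin is the TCP and whose axes are the flange's). Camera axes: x right, y down, z forward; pixel columns grow to the right and rows downward; lengths in m; the calibration is good to about 2 mm. The wrist camera is an equidistant fisheye: a pixel r from the principal point sees the ray r / f radians off the axis. A picture is of the moment at which its call begins: read the wrist's pose just before it. camera_params takes no time and is no camera call.
- arm.finish_job(): hands the job in; it is judged then, once.
The state is a dict: "time_s": time; "joints": joint angles; "joint_vel": joint speeds; "joint_torque": joint torques, N m; "ee_pos": TCP position; "eef_rot": TCP orientation; "wrist_force": force on the tool from outside, world axes, zero at the start; "wrist_torque": the same for the moment, N m; "width": finger opening in m; "grip_force": force on a finger pad.
Only numpy, scipy, OpenCV 4.12 (cv2) and the standard library are available. Lean on these libraries where they do the work, as an engineer would, in place of code of your own. Each camera call takes 0.05 s, during which the arm holds its last target. There are 200 camera calls.

## Working session

There is one attempt and no reset: what is moved stays moved. The work goes in short steps, Python scripts to look and compute and a tool call to move; the robot and the scene stay as the last step left them, time stands still between calls to the robot, and variables do not carry over. Pictures are saved under pics/ and viewed, at most 14 in all, crops included, and the job is handed in when it is done.

Besides the shell and the picture viewer there is one more tool, called by a JSON object that holds its "op" and its "data", one argument or row to a line. send_rows: Moves the arm, as the interface text tells. Its arguments: {"type":"object","properties":{"deltas":{"type":"array","items":{"type":"object","properties":{"ax":{"type":"number"},"ay":{"type":"number"},"az":{"type":"number"},"tx":{"type":"number"},"ty":{"type":"number"},"tz":{"type":"number"},"grip":{"type":"number"}}}},"newtons":{"type":"number"}},"required":["deltas"]}

```bash
ls; mkdir -p pics
python3 - <<'E'
from bench import arm
import cv2,numpy as np
for n in("scene","side","wrist"):
    cv2.imwrite(f"pics/{n}0.png",arm.capture(n)); p=arm.camera_params(n)
    print(n,{k:np.round(v,4).tolist() if not isinstance(v,str) else v for k,v in p.items()})
print(arm.observe(),arm.finger_overhang)
E
```

```text
pics
scene {'camera_matrix': [[620.4357, 0.0, 320.0846], [0.0, 620.4357, 240.1445], [0.0, 0.0, 1.0]], 'R': [[-0.7916, 0.6106, -0.0245], [0.3286, 0.3915, -0.8595], [-0.5152, -0.6884, -0.5106]], 't': [0.4536, -0.0642, 1.5924]}
side {'camera_matrix': [[598.4038, 0.0, 315.4962], [0.0, 598.4038, 233.1249], [0.0, 0.0, 1.0]], 'R': [[-0.863, -0.5052, 0.0076], [-0.3971, 0.6688, -0.6285], [0.3124, -0.5454, -0.7778]], 't': [0.5033, 0.2989, 1.2168]}
wrist {'camera_matrix': [[371.6483, 0.0, 325.8971], [0.0, 371.6483, 243.9623], [0.0, 0.0, 1.0]], 'tool_from_camera': [[0.0006, -0.9569, -0.2903, 0.0798], [1.0, 0.0009, -0.0009, -0.0005], [0.0012, -0.2903, 0.9569, -0.1452], [0.0, 0.0, 0.0, 1.0]]}
{'time_s': 0.15, 'joints': array([-7.98990994e+01,  3.02666469e+01,  8.21392213e+01, -4.95842790e-04,
        6.76887604e+01, -1.02275366e+01]), 'joint_vel': array([ 0.02527985, -0.09680399, -0.2720686 ,  0.0115554 , -0.03876568,
        0.09635705]), 'joint_torque': array([ 1.03817772e-03, -4.40431809e+01, -1.76842386e+01,  6.33544195e-02,
        5.52220421e-02, -9.62794729e-05]), 'ee_pos': array([ 0.21705467, -0.58553675,  0.23879898]), 'eef_rot': array([-1.79906794e+02, -1.63509011e-02,  2.03286125e+01]), 'wrist_force': array([ 0.19234589, -0.31648431, -0.23081806]), 'wrist_torque': array([-0.04401199,  0.04687789, -0.01335282]), 'grip_force': 0.0, 'width': 0.0870097718863696} 0.017
```

View pics/scene0.png

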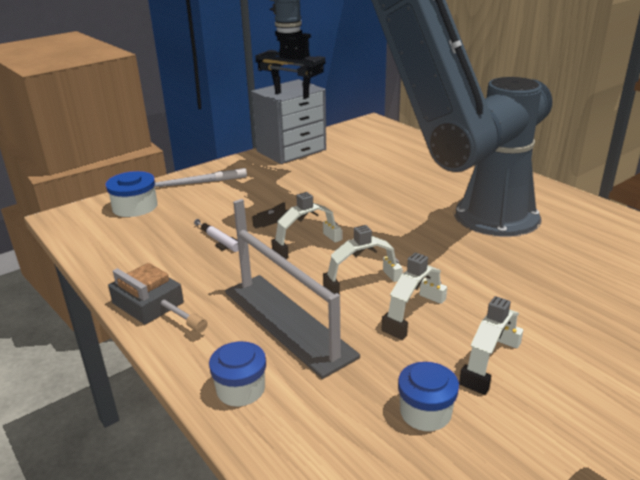

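View pics/side0.png

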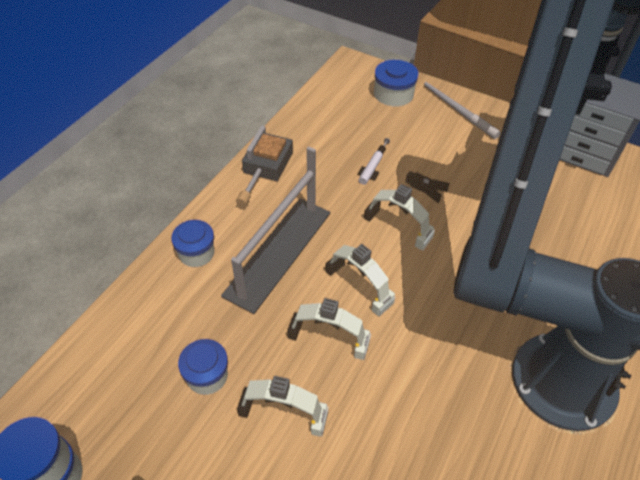

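The scene view shows four visors with blocks near (305,201), (362,235), (418,264) and (499,308). The tall upright top is at (239,203), the low upright at (335,297) and the black clamp at (270,214). The side view shows the same objects.

```bash
cat > h.py <<'E'
import numpy as np,cv2
from bench import arm
from scipy.spatial.transform import Rotation as Ro
def ray(n,u,v,pose=None):
    p=arm.camera_params(n);K=np.array(p["camera_matrix"])
    x=(u-K[0,2])/K[0,0];y=(v-K[1,2])/K[1,1]
    if n!="wrist":
        R=np.array(p["R"]);t=np.array(p["t"]);d=R.T@np.array([x,y,1]);return -R.T@t,d/np.linalg.norm(d)
    r=np.hypot(x,y)+1e-9;d=np.array([x/r*np.sin(r),y/r*np.sin(r),np.cos(r)])
    T=np.array(p["tool_from_camera"]);s=pose or arm.observe()
    R=Ro.from_euler("xyz",s["eef_rot"],degrees=True).as_matrix()
    return np.array(s["ee_pos"])+R@T[:3,3],R@T[:3,:3]@d
def plane(n,u,v,z,pose=None):
    o,d=ray(n,u,v,pose);return o+d*(z-o[2])/d[2]
def tri(rs):
    A=sum(np.eye(3)-np.outer(d,d) for o,d in rs);b=sum((np.eye(3)-np.outer(d,d))@o for o,d in rs)
    return np.linalg.solve(A,b)
def proj(X,pose=None,n="wrist"):
    p=arm.camera_params(n);K=np.array(p["camera_matrix"])
    if n!="wrist":
        c=np.array(p["R"])@X+p["t"];q=K@c;return q[:2]/q[2]
    T=np.array(p["tool_from_camera"]);s=pose or arm.observe()
    R=Ro.from_euler("xyz",s["eef_rot"],degrees=True).as_matrix()
    c=T[:3,:3].T@(R.T@(np.array(X)-s["ee_pos"])-T[:3,3]);th=np.arctan2(np.hypot(c[0],c[1]),c[2]);a=np.arctan2(c[1],c[0])
    return K[0,2]+K[0,0]*th*np.cos(a),K[1,2]+K[0,0]*th*np.sin(a)
E
python3 - <<'E'
from h import *
P={"v1blk":((305,198),(403,191)),"v2":((362,232),(362,252)),"v3":((418,261),(329,306)),"v4":((499,305),(280,384)),
"tall":((239,203),(312,150)),"low":((335,297),(238,256)),"clamp":((270,214),(428,184))}
for k,(a,b) in P.items(): print(k,tri([ray("scene",*a),ray("side",*b)]).round(3))
im={n:cv2.imread(f"pics/{n}0.png") for n in("scene","side")}
a=cv2.resize(im["side"][110:440,220:460],None,fx=1.7,fy=1.7,interpolation=3)
b=cv2.resize(im["scene"][180:400,220:450],None,fx=1.7,fy=1.7,interpolation=3)
c=np.zeros((561,800,3),np.uint8);c[:a.shape[0],:a.shape[1]]=a[:561];c[:b.shape[0],409:409+b.shape[1]]=b[:,:391]
cv2.imwrite("pics/c0.png",c)
E
```

```text
v1blk [ 0.465 -0.192  0.129]
v2 [0.466 0.008 0.127]
v3 [0.459 0.162 0.129]
v4 [0.454 0.348 0.13 ]
tall [ 0.67  -0.13   0.209]
low [0.67  0.168 0.149]
clamp [ 0.456 -0.359  0.012]
```

View pics/wrist0.png

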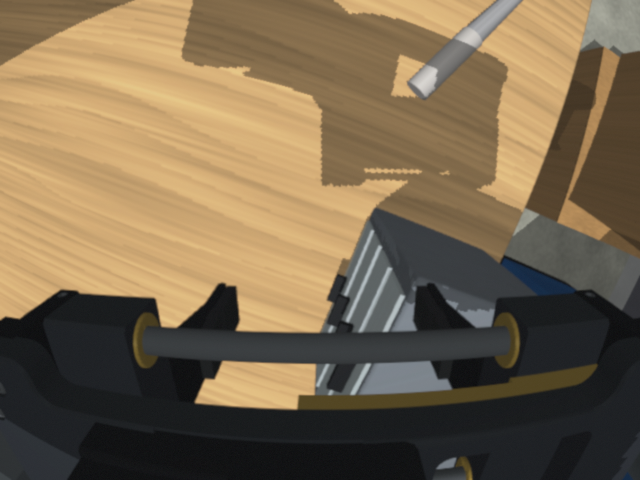

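{"op": "send_rows", "data": {
  "deltas": [
    {"az":-7.74,"tz":-0.01,"grip":1},
    {"az":-7.74,"tz":-0.01},
    {"az":-7.74,"tz":-0.01},
    {"az":-7.74,"tz":-0.01},
    {"az":-7.74,"tz":-0.01},
    {"az":-7.74,"tz":-0.01},
    {"az":-7.74,"tz":-0.01},
    {"az":-7.74,"tz":-0.01},
    {"az":-7.74,"tz":-0.01}
  ],
  "newtons": 25
}}

```text
invalid input
```

{"op": "send_rows", "data": {
  "deltas": [
    {"tx":0.033,"ty":0.0205},
    {"tx":0.033,"ty":0.0205},
    {"tx":0.033,"ty":0.0205},
    {"tx":0.033,"ty":0.0205},
    {"tx":0.033,"ty":0.0205},
    {"tx":0.033,"ty":0.0205},
    {"tx":0.033,"ty":0.0205},
    {"tx":0.033,"ty":0.0205},
    {"tx":0.033,"ty":0.0205},
    {"tx":0.033,"ty":0.0205},
    {"tx":0.033,"ty":0.0205},
    {"tx":0.033,"ty":0.0205},
    {"tx":0}
  ]
}}

```text
invalid input
```

Run:
```python
from h import *
s=arm.observe();print(s["ee_pos"].round(4),s["eef_rot"].round(2),s["time_s"],s["joints"].round(1))
cv2.imwrite("pics/w1.png",arm.capture("wrist"))
for X in [(.465,-.192,.137),(.67,-.13,.215),(.67,.168,.15),(.456,-.359,.015)]: print(np.round(proj(X,s)))
```

```text
[ 0.2171 -0.5855  0.2388] [-1.7991e+02 -2.0000e-02  2.0330e+01] 0.15 [-79.9  30.3  82.1  -0.   67.7 -10.2]
[  36. -115.]
[  67. -268.]
[ -37. -186.]
[205. -58.]
```

View pics/w1.png

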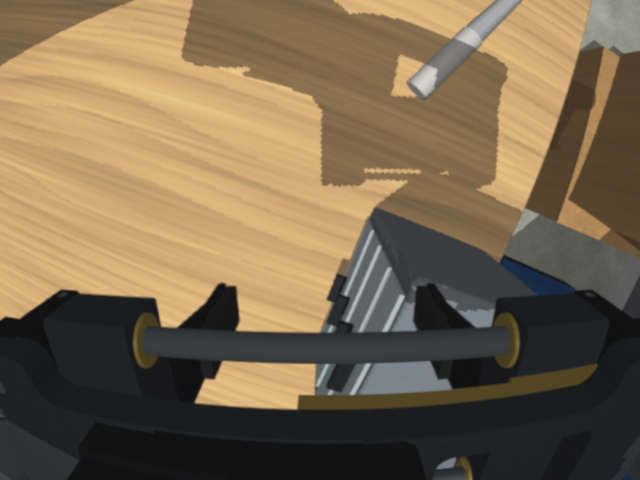

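The calls were refused, so the picture is unchanged from the start pose. I'll send full rows with every field.

{"op": "send_rows", "data": {
  "deltas": [
    {"ax":0,"ay":0,"az":-7.74,"tx":0,"ty":0,"tz":-0.01,"grip":1},
    {"ax":0,"ay":0,"az":-7.74,"tx":0,"ty":0,"tz":-0.01,"grip":1},
    {"ax":0,"ay":0,"az":-7.74,"tx":0,"ty":0,"tz":-0.01,"grip":1},
    {"ax":0,"ay":0,"az":-7.74,"tx":0,"ty":0,"tz":-0.01,"grip":1},
    {"ax":0,"ay":0,"az":-7.74,"tx":0,"ty":0,"tz":-0.01,"grip":1},
    {"ax":0,"ay":0,"az":-7.74,"tx":0,"ty":0,"tz":-0.01,"grip":1},
    {"ax":0,"ay":0,"az":-7.74,"tx":0,"ty":0,"tz":-0.01,"grip":1},
    {"ax":0,"ay":0,"az":-7.74,"tx":0,"ty":0,"tz":-0.01,"grip":1},
    {"ax":0,"ay":0,"az":-7.74,"tx":0,"ty":0,"tz":-0.01,"grip":1}
  ],
  "newtons": 25
}}

```text
time_s: 1.1
ee_pos: [0.2171, -0.5858, 0.3296]
eef_rot: [-180.0, -0.0, 90.3]
wrist_force: [0.1, -0.6, 0.2]
width: 0.0876
grip_force: 0.0
```

{"op": "send_rows", "data": {
  "deltas": [
    {"ax":0,"ay":0,"az":0,"tx":0.033,"ty":0.0205,"tz":0,"grip":1},
    {"ax":0,"ay":0,"az":0,"tx":0.033,"ty":0.0205,"tz":0,"grip":1},
    {"ax":0,"ay":0,"az":0,"tx":0.033,"ty":0.0205,"tz":0,"grip":1},
    {"ax":0,"ay":0,"az":0,"tx":0.033,"ty":0.0205,"tz":0,"grip":1},
    {"ax":0,"ay":0,"az":0,"tx":0.033,"ty":0.0205,"tz":0,"grip":1},
    {"ax":0,"ay":0,"az":0,"tx":0.033,"ty":0.0205,"tz":0,"grip":1},
    {"ax":0,"ay":0,"az":0,"tx":0.033,"ty":0.0205,"tz":0,"grip":1},
    {"ax":0,"ay":0,"az":0,"tx":0.033,"ty":0.0205,"tz":0,"grip":1},
    {"ax":0,"ay":0,"az":0,"tx":0.033,"ty":0.0205,"tz":0,"grip":1},
    {"ax":0,"ay":0,"az":0,"tx":0.033,"ty":0.0205,"tz":0,"grip":1},
    {"ax":0,"ay":0,"az":0,"tx":0.033,"ty":0.0205,"tz":0,"grip":1},
    {"ax":0,"ay":0,"az":0,"tx":0.033,"ty":0.0205,"tz":0,"grip":1},
    {"ax":0,"ay":0,"az":0,"tx":0,"ty":0,"tz":0,"grip":1},
    {"ax":0,"ay":0,"az":0,"tx":0,"ty":0,"tz":0,"grip":1}
  ]
}}

```text
time_s: 2.5
ee_pos: [0.4633, -0.1894, 0.3295]
eef_rot: [-180.0, 0.0, 90.1]
wrist_force: [0.5, -0.2, -0.1]
width: 0.0872
grip_force: 0.0
```

Run:
```python
from h import *
s=arm.observe();print(s["ee_pos"].round(4),s["eef_rot"].round(2),s["time_s"],s["joints"].round(1))
cv2.imwrite("pics/w2.png",arm.capture("wrist"))
for X in [(.465,-.192,.137),(.67,-.13,.215),(.67,.168,.15),(.456,-.359,.015)]: print(np.round(proj(X,s)))
```

```text
[ 0.4633 -0.1894  0.3295] [-1.7997e+02  2.0000e-02  9.0130e+01] 2.5 [-35.   14.6  92.7  -0.   72.7 -35.1]
[328. 224.]
[577. 178.]
[524. -98.]
[321. 320.]
```

View pics/w2.png

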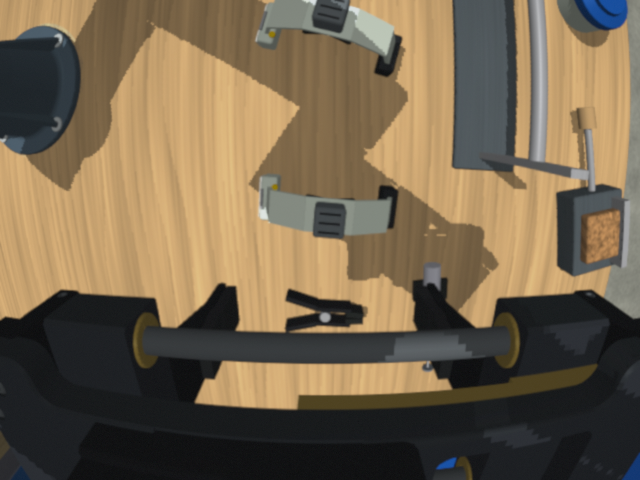

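Wrist view: visor1 block at (331,220), close to predicted. Its white end is at (269,197) and its black end at (388,207). Visor2 is at (331,12). The clamp pivot is at (325,317) with its jaws pointing to +x, and the bar runs near x=540 px.

```bash
cat >> h.py <<'E'
def visor(im,s,guess,dbg=None):
    """pose of the visor near guess=(x,y) from a wrist picture"""
    px=proj((*guess,.12),s)
    hsv=cv2.cvtColor(im,cv2.COLOR_BGR2HSV);m=(hsv[...,1]<75).astype(np.uint8)
    m[255:]=0
    n,l,st,c=cv2.connectedComponentsWithStats(m)
    ys,xs=np.nonzero(l>0);k=np.argmin(np.hypot(xs-px[0],ys-px[1]));L=l[ys[k],xs[k]]
    ys,xs=np.nonzero(l==L)
    P=np.array([plane("wrist",x,y,.036,s)[:2] for x,y in zip(xs,ys)])
    u=np.array([1.,0])
    for _ in range(6):
        q=P@u;a=P[q<np.percentile(q,.3)+.01].mean(0);b=P[q>np.percentile(q,99.7)-.01].mean(0);u=(b-a)/np.linalg.norm(b-a)
    g=hsv[...,2][ys,xs]; Q=np.array([plane("wrist",x,y,.137,s)[:2] for x,y in zip(xs,ys)])
    mid=np.median(Q,0)*0+np.array(guess)
    v=np.array([-u[1],u[0]])
    sel=(g<105)&(np.abs((Q-mid)@u)<.03)
    d=Q[sel]@u;e=Q[sel]@v
    dl,dh=np.percentile(d,[1,99]);el=np.percentile(e,1.5)
    sgn=1
    ctr=u*(dl+dh)/2+v*(el+.015)
    print("area",len(xs),"ends",a.round(4),b.round(4),"len",np.linalg.norm(b-a).round(4),"yaw",np.degrees(np.arctan2(u[1],u[0])).round(2),"blk w",(dh-dl).round(4),"h",(np.percentile(e,98.5)-el).round(4),"ctr",ctr.round(4))
    return ctr,np.degrees(np.arctan2(u[1],u[0]))
E
python3 - <<'E'
from h import *
s=dict(ee_pos=np.array([ 0.4633,-0.1894,0.3295]),eef_rot=np.array([-179.97,.02,90.13]))
im=cv2.imread("pics/w2.png")
visor(im,s,(.465,-.192))
print(im[220,265:400:5].mean(1).astype(int), im[190:245:3,331].mean(1).astype(int))
E
```

```text
Traceback (most recent call last):
  File "h.py", line 34, in visor
    P=np.array([plane("wrist",x,y,.036,s)[:2] for x,y in zip(xs,ys)])
                ~~~~~^^^^^^^^^^^^^^^^^^^^
  File "h.py", line 14, in plane
    o,d=ray(n,u,v,pose);return o+d*(z-o[2])/d[2]
        ~~~^^^^^^^^^^^^
  File "h.py", line 5, in ray
    p=arm.camera_params(n);K=np.array(p["camera_matrix"])
ValueError: time passes only in moves, steps and waits
```

```bash
sed -i 's/arm.camera_params(n)/CP(n)/; 3a import functools\nCP=functools.lru_cache(None)(lambda n: arm.camera_params(n))' h.py
python3 - <<'E'
from h import *
s=dict(ee_pos=np.array([ 0.4633,-0.1894,0.3295]),eef_rot=np.array([-179.97,.02,90.13]))
im=cv2.imread("pics/w2.png")
visor(im,s,(.465,-.192))
print(im[215,265:400:5].mean(1).astype(int), im[190:245:3,331].mean(1).astype(int))
# rail: bar edges, column scan at rows
for r in (20,60,100,130): print(r,im[r,500:570:3].mean(1).astype(int).tolist())
E
```

```text
area 5383 ends [ 0.3864 -0.181 ] [ 0.5408 -0.1973] len 0.1552 yaw -6.03 blk w 0.0328 h 0.0374 ctr [ 0.4639 -0.1885]
[224 132 132 132 133 132 132 132 138 140  67  66  58  47  41  45  88 140
 131 131 131 131 131 132 131  49  63] [100 100 100 131 109  53  63  70  37  69  71  40  68  70  44  64 119 164
 164]
20 [83, 85, 55, 53, 51, 102, 153, 157, 148, 150, 90, 125, 156, 180, 154, 142, 170, 161, 156, 150, 145, 141, 82, 80]
60 [86, 88, 84, 55, 54, 63, 155, 155, 152, 152, 113, 108, 140, 180, 172, 150, 163, 161, 154, 156, 148, 146, 160, 158]
100 [87, 88, 74, 56, 54, 59, 153, 155, 158, 153, 117, 107, 139, 178, 174, 152, 156, 162, 155, 157, 148, 157, 159, 156]
130 [88, 91, 69, 55, 54, 79, 164, 160, 160, 157, 93, 118, 149, 185, 165, 146, 161, 158, 157, 158, 150, 165, 161, 155]
```

{"op": "send_rows", "data": {
  "deltas": [
    {"ax":0,"ay":0,"az":3,"tx":0,"ty":0.001,"tz":0.018,"grip":1},
    {"ax":0,"ay":0,"az":3,"tx":0,"ty":0,"tz":0.018,"grip":1},
    {"ax":0,"ay":0,"az":0,"tx":0,"ty":0,"tz":0.018,"grip":1},
    {"ax":0,"ay":0,"az":0,"tx":0,"ty":0,"tz":0.018,"grip":1},
    {"ax":0,"ay":0,"az":0,"tx":0,"ty":0,"tz":0.018,"grip":1},
    {"ax":0,"ay":0,"az":0,"tx":0,"ty":0,"tz":0.018,"grip":1},
    {"ax":0,"ay":0,"az":0,"tx":0,"ty":0,"tz":0.018,"grip":1},
    {"ax":0,"ay":0,"az":0,"tx":0,"ty":0,"tz":0.018,"grip":1},
    {"ax":0,"ay":0,"az":0,"tx":0,"ty":0,"tz":0.018,"grip":1},
    {"ax":0,"ay":0,"az":0,"tx":0,"ty":0,"tz":0.018,"grip":1},
    {"ax":0,"ay":0,"az":0,"tx":0,"ty":0,"tz":0.008,"grip":1},
    {"ax":0,"ay":0,"az":0,"tx":0,"ty":0,"tz":0.008,"grip":1},
    {"ax":0,"ay":0,"az":0,"tx":0,"ty":0,"tz":0.006,"grip":1},
    {"ax":0,"ay":0,"az":0,"tx":0,"ty":0,"tz":0,"grip":1}
  ]
}}

```text
time_s: 3.95
ee_pos: [0.464, -0.1903, 0.1272]
eef_rot: [-180.0, -0.0, 84.0]
wrist_force: [-0.1, -0.6, -1.4]
width: 0.087
grip_force: 0.0
```

{"op": "send_rows", "data": {
  "deltas": [
    {"ax":0,"ay":0,"az":0,"tx":0,"ty":0,"tz":0,"grip":0},
    {"ax":0,"ay":0,"az":0,"tx":0,"ty":0,"tz":0,"grip":0},
    {"ax":0,"ay":0,"az":0,"tx":0,"ty":0,"tz":0,"grip":0},
    {"ax":0,"ay":0,"az":0,"tx":0,"ty":0,"tz":0,"grip":0},
    {"ax":0,"ay":0,"az":0,"tx":0,"ty":0,"tz":0,"grip":0},
    {"ax":0,"ay":0,"az":0,"tx":0,"ty":0,"tz":0,"grip":0},
    {"ax":0,"ay":0,"az":0,"tx":0,"ty":0,"tz":0,"grip":0},
    {"ax":0,"ay":0,"az":0,"tx":0,"ty":0,"tz":0,"grip":0},
    {"ax":0,"ay":0,"az":0,"tx":0,"ty":0,"tz":0,"grip":0},
    {"ax":0,"ay":0,"az":0,"tx":0,"ty":0,"tz":0,"grip":0}
  ],
  "newtons": 30
}}

```text
time_s: 4.95
ee_pos: [0.4645, -0.1902, 0.1276]
eef_rot: [180.0, 0.0, 84.0]
wrist_force: [1.3, 0.5, 0.5]
width: 0.0299
grip_force: 29.9
```

{"op": "send_rows", "data": {
  "deltas": [
    {"ax":0,"ay":0,"az":0,"tx":0,"ty":0,"tz":-0.005,"grip":0},
    {"ax":0,"ay":0,"az":0,"tx":0,"ty":0,"tz":-0.01,"grip":0},
    {"ax":0,"ay":0,"az":0,"tx":0,"ty":0,"tz":-0.015,"grip":0},
    {"ax":0,"ay":0,"az":0,"tx":0,"ty":0,"tz":-0.02,"grip":0},
    {"ax":0,"ay":0,"az":0,"tx":0,"ty":0,"tz":-0.02,"grip":0},
    {"ax":0,"ay":0,"az":0,"tx":0,"ty":0,"tz":-0.02,"grip":0},
    {"ax":0,"ay":0,"az":0,"tx":0,"ty":0,"tz":-0.02,"grip":0},
    {"ax":0,"ay":0,"az":0,"tx":0,"ty":0,"tz":-0.02,"grip":0},
    {"ax":0,"ay":0,"az":-2,"tx":0,"ty":0,"tz":-0.02,"grip":0},
    {"ax":0,"ay":0,"az":-2,"tx":0,"ty":0,"tz":-0.02,"grip":0},
    {"ax":0,"ay":0,"az":-2,"tx":0,"ty":0,"tz":-0.01,"grip":0},
    {"ax":0,"ay":0,"az":0,"tx":0,"ty":0,"tz":0,"grip":0},
    {"ax":0,"ay":0,"az":0,"tx":0,"ty":0,"tz":0,"grip":0}
  ]
}}

```text
time_s: 6.25
ee_pos: [0.4637, -0.1897, 0.3076]
eef_rot: [-180.0, -0.0, 89.9]
wrist_force: [-0.3, -0.2, -2.4]
width: 0.0297
grip_force: 29.9
```

Run:
```python
from h import *
s=dict(ee_pos=np.array([ 0.4633,-0.1894,0.3295]),eef_rot=np.array([-179.97,.02,90.13]))
im=cv2.imread("pics/w2.png");S=cv2.cvtColor(im,cv2.COLOR_BGR2HSV)[...,1]
for r in range(5,135,15):
    c=np.nonzero(S[r,520:565]<70)[0]+520
    if len(c): print(r,c.min(),c.max(),len(c),plane("wrist",(c.min()+c.max())/2,r,.141,s).round(4))
# scene+side
a=cv2.imread("pics/scene0.png");b=cv2.imread("pics/side0.png")
A=cv2.resize(a[190:375,220:365],None,fx=3,fy=3,interpolation=3)
B=cv2.resize(b[140:312,215:340],None,fx=3,fy=3,interpolation=3)
c=np.zeros((560,800,3),np.uint8);c[:A.shape[0],:A.shape[1]]=A;c[:B.shape[0],437:437+B.shape[1]]=B[:,:363]
cv2.imwrite("pics/c1.png",c)
```

```text
5 528 564 24 [0.6849 0.0436 0.141 ]
20 529 545 17 [0.6721 0.0235 0.141 ]
35 530 546 17 [0.6723 0.007  0.141 ]
50 531 546 16 [ 0.6721 -0.0092  0.141 ]
65 531 547 17 [ 0.6722 -0.025   0.141 ]
80 531 547 17 [ 0.672  -0.0407  0.141 ]
95 531 547 17 [ 0.6721 -0.0561  0.141 ]
110 531 547 17 [ 0.6724 -0.0713  0.141 ]
125 530 546 17 [ 0.6717 -0.0866  0.141 ]
```

View pics/c1.png

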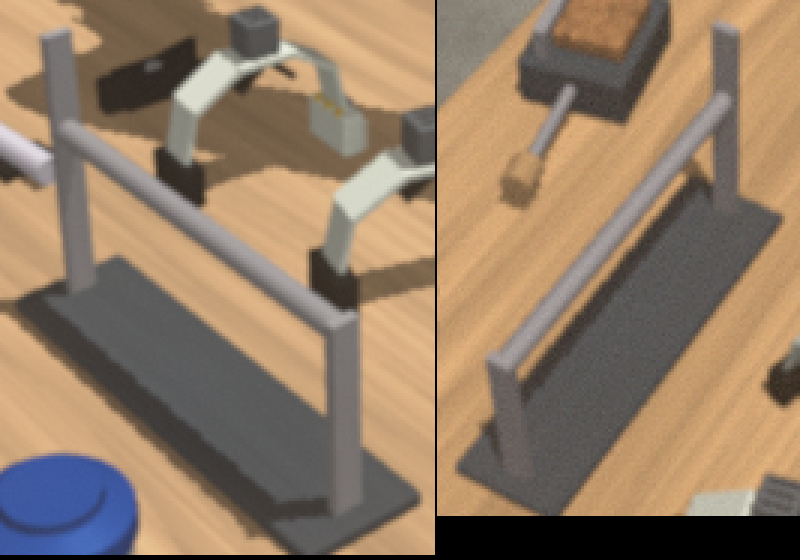

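The crop shows the tall upright top at scene (238.5,202) and side (312,148.5), and the low end at scene (334,296). The bar sits at x≈0.671, yaw 0, with its centre at y≈0.019.

{"op": "send_rows", "data": {
  "deltas": [
    {"ax":0,"ay":0,"az":0,"tx":0.01,"ty":0.005,"tz":0,"grip":0},
    {"ax":0,"ay":0,"az":0,"tx":0.02,"ty":0.01,"tz":0,"grip":0},
    {"ax":0,"ay":0,"az":0,"tx":0.024,"ty":0.01,"tz":0,"grip":0},
    {"ax":0,"ay":0,"az":0,"tx":0.024,"ty":0.01,"tz":0,"grip":0},
    {"ax":0,"ay":0,"az":0,"tx":0.024,"ty":0.01,"tz":0,"grip":0},
    {"ax":0,"ay":0,"az":0,"tx":0.022,"ty":0.01,"tz":0,"grip":0},
    {"ax":0,"ay":0,"az":0,"tx":0,"ty":0.021,"tz":0,"grip":0},
    {"ax":0,"ay":0,"az":0,"tx":0,"ty":0.021,"tz":0,"grip":0},
    {"ax":0,"ay":0,"az":0,"tx":0,"ty":0.021,"tz":0,"grip":0},
    {"ax":0,"ay":0,"az":0,"tx":0,"ty":0.021,"tz":0,"grip":0},
    {"ax":0,"ay":0,"az":0,"tx":0,"ty":0.021,"tz":0,"grip":0},
    {"ax":0,"ay":0,"az":0,"tx":0,"ty":0.021,"tz":0,"grip":0},
    {"ax":0,"ay":0,"az":0,"tx":0,"ty":0.016,"tz":0,"grip":0},
    {"ax":0,"ay":0,"az":0,"tx":0,"ty":0.01,"tz":0,"grip":0},
    {"ax":0,"ay":0,"az":0,"tx":0,"ty":0,"tz":0,"grip":0},
    {"ax":0,"ay":0,"az":0,"tx":0,"ty":0,"tz":0,"grip":0}
  ]
}}

```text
time_s: 7.85
ee_pos: [0.6704, -0.0656, 0.3066]
eef_rot: [-179.9, -0.0, 90.0]
wrist_force: [-0.3, -0.9, -2.4]
width: 0.0297
grip_force: 29.9
```

Run:
```python
from h import *
a=arm.capture("scene");b=arm.capture("side")
A=cv2.resize(a[150:390,200:450],None,fx=1.6,fy=1.6,interpolation=3)
B=cv2.resize(b[100:390,190:440],None,fx=1.6,fy=1.6,interpolation=3)
c=np.zeros((464,800,3),np.uint8);c[:A.shape[0],:400]=A;c[:,400:]=B
cv2.imwrite("pics/c2.png",c); print(arm.observe()["ee_pos"])
```

```text
[ 0.67027743 -0.06587066  0.30730532]
```

View pics/c2.png

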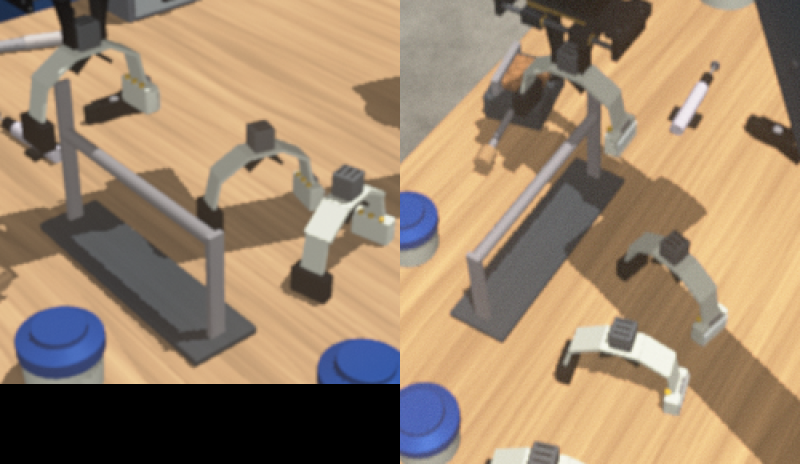

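The visor is held upright above the bar, near the tall upright, and the others are undisturbed. I'll lower it now.

{"op": "send_rows", "data": {
  "deltas": [
    {"ax":0,"ay":0,"az":0,"tx":0,"ty":0.0005,"tz":0.008,"grip":0},
    {"ax":0,"ay":0,"az":0,"tx":0,"ty":0,"tz":0.014,"grip":0},
    {"ax":0,"ay":0,"az":0,"tx":0,"ty":0,"tz":0.016,"grip":0},
    {"ax":0,"ay":0,"az":0,"tx":0,"ty":0,"tz":0.016,"grip":0},
    {"ax":0,"ay":0,"az":0,"tx":0,"ty":0,"tz":0.016,"grip":0},
    {"ax":0,"ay":0,"az":0,"tx":0,"ty":0,"tz":0.016,"grip":0},
    {"ax":0,"ay":0,"az":0,"tx":0,"ty":0,"tz":0.014,"grip":0},
    {"ax":0,"ay":0,"az":0,"tx":0,"ty":0,"tz":0.01,"grip":0},
    {"ax":0,"ay":0,"az":0,"tx":0,"ty":0,"tz":0.006,"grip":0},
    {"ax":0,"ay":0,"az":0,"tx":0,"ty":0,"tz":0.004,"grip":0},
    {"ax":0,"ay":0,"az":0,"tx":0,"ty":0,"tz":0.003,"grip":0},
    {"ax":0,"ay":0,"az":0,"tx":0,"ty":0,"tz":0,"grip":0},
    {"ax":0,"ay":0,"az":0,"tx":0,"ty":0,"tz":0,"grip":0}
  ]
}}

```text
time_s: 9.25
ee_pos: [0.6721, -0.0662, 0.1851]
eef_rot: [179.9, 0.0, 90.0]
wrist_force: [0.4, -0.8, -2.2]
width: 0.0297
grip_force: 29.9
```

{"op": "send_rows", "data": {
  "deltas": [
    {"ax":0,"ay":0,"az":0,"tx":0,"ty":-0.001,"tz":0.002,"grip":0},
    {"ax":0,"ay":0,"az":0,"tx":0,"ty":0,"tz":0.002,"grip":0},
    {"ax":0,"ay":0,"az":0,"tx":0,"ty":0,"tz":0,"grip":0},
    {"ax":0,"ay":0,"az":0,"tx":0,"ty":0,"tz":0,"grip":0}
  ]
}}

```text
time_s: 9.65
ee_pos: [0.6715, -0.0662, 0.1811]
eef_rot: [179.9, 0.0, 90.0]
wrist_force: [0.5, 0.2, -0.5]
width: 0.03
grip_force: 29.9
```

{"op": "send_rows", "data": {
  "deltas": [
    {"ax":0,"ay":0,"az":0,"tx":0,"ty":0,"tz":0.001,"grip":0},
    {"ax":0,"ay":0,"az":0,"tx":0,"ty":0,"tz":0,"grip":0},
    {"ax":0,"ay":0,"az":0,"tx":0,"ty":0,"tz":0,"grip":0.4},
    {"ax":0,"ay":0,"az":0,"tx":0,"ty":0,"tz":0,"grip":0.45},
    {"ax":0,"ay":0,"az":0,"tx":0,"ty":0,"tz":0,"grip":0.7},
    {"ax":0,"ay":0,"az":0,"tx":0,"ty":0,"tz":0,"grip":0.7},
    {"ax":0,"ay":0,"az":0,"tx":0,"ty":0,"tz":-0.01,"grip":0.7},
    {"ax":0,"ay":0,"az":0,"tx":0,"ty":0,"tz":-0.02,"grip":0.7},
    {"ax":0,"ay":0,"az":0,"tx":0,"ty":0,"tz":-0.03,"grip":1},
    {"ax":0,"ay":0,"az":0,"tx":0,"ty":0,"tz":-0.03,"grip":1},
    {"ax":0,"ay":0,"az":0,"tx":0,"ty":0,"tz":-0.03,"grip":1},
    {"ax":0,"ay":0,"az":0,"tx":0,"ty":0,"tz":-0.03,"grip":1}
  ]
}}

```text
time_s: 10.85
ee_pos: [0.6706, -0.0661, 0.3316]
eef_rot: [180.0, 0.0, 90.0]
wrist_force: [-0.2, 0.3, -0.2]
width: 0.0835
grip_force: 0.0
```

{"op": "send_rows", "data": {
  "deltas": [
    {"ax":0,"ay":0,"az":0,"tx":0.0074,"ty":-0.0205,"tz":0,"grip":1},
    {"ax":0,"ay":0,"az":0,"tx":0.0074,"ty":-0.0205,"tz":0,"grip":1},
    {"ax":0,"ay":0,"az":0,"tx":0.0074,"ty":-0.0205,"tz":0,"grip":1},
    {"ax":0,"ay":0,"az":0,"tx":0.0074,"ty":-0.0205,"tz":0,"grip":1},
    {"ax":0,"ay":0,"az":0,"tx":0.0074,"ty":-0.0205,"tz":0,"grip":1},
    {"ax":0,"ay":0,"az":0,"tx":0.0074,"ty":-0.0205,"tz":0,"grip":1},
    {"ax":0,"ay":0,"az":0,"tx":0.0074,"ty":-0.0205,"tz":0,"grip":1},
    {"ax":0,"ay":0,"az":0,"tx":0.0074,"ty":-0.0205,"tz":0,"grip":1},
    {"ax":0,"ay":0,"az":0,"tx":0.0074,"ty":-0.0205,"tz":0,"grip":1},
    {"ax":0,"ay":0,"az":0,"tx":0.0074,"ty":-0.0205,"tz":0,"grip":1},
    {"ax":0,"ay":0,"az":0,"tx":0,"ty":0,"tz":0,"grip":1},
    {"ax":0,"ay":0,"az":0,"tx":0,"ty":0,"tz":0,"grip":1}
  ]
}}

```text
time_s: 12.05
ee_pos: [0.4664, 0.0078, 0.3305]
eef_rot: [179.9, 0.0, 90.0]
wrist_force: [0.1, -0.7, 0.4]
width: 0.0873
grip_force: 0.0
```

```bash
cat > look.py <<'E'
import sys
from h import *
n,x,y=sys.argv[1],float(sys.argv[2]),float(sys.argv[3])
s=arm.observe();im=arm.capture("wrist");cv2.imwrite(f"pics/{n}.png",im)
print(s["time_s"],s["ee_pos"].round(4),s["eef_rot"].round(2))
visor(im,s,(x,y))
E
python3 look.py w3 .466 .008
```

```text
12.05 [0.4664 0.0078 0.3305] [1.7985e+02 4.0000e-02 9.0000e+01]
area 5435 ends [0.3893 0.0345] [ 0.5394 -0.0077] len 0.1559 yaw -15.7 blk w 0.0349 h 0.0378 ctr [0.4644 0.0139]
```

View pics/w3.png

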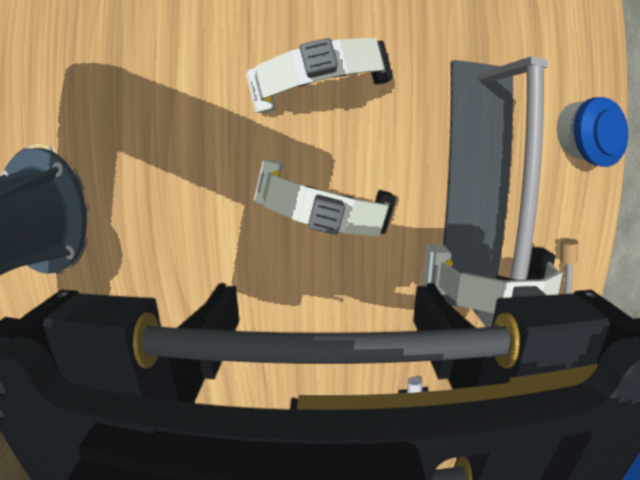

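Visor1 hangs on the bar at (500,280). Visor2's block is at (327,215) with yaw about -15.7°, and visor3 is at (320,58).

{"op": "send_rows", "data": {
  "deltas": [
    {"ax":0,"ay":0,"az":0,"tx":0.005,"ty":-0.002,"tz":0.01,"grip":1},
    {"ax":0,"ay":0,"az":5.2,"tx":0,"ty":0,"tz":0.018,"grip":1},
    {"ax":0,"ay":0,"az":5.2,"tx":0,"ty":0,"tz":0.018,"grip":1},
    {"ax":0,"ay":0,"az":5.2,"tx":0,"ty":0,"tz":0.018,"grip":1},
    {"ax":0,"ay":0,"az":0,"tx":0,"ty":0,"tz":0.018,"grip":1},
    {"ax":0,"ay":0,"az":0,"tx":0,"ty":0,"tz":0.018,"grip":1},
    {"ax":0,"ay":0,"az":0,"tx":0,"ty":0,"tz":0.018,"grip":1},
    {"ax":0,"ay":0,"az":0,"tx":0,"ty":0,"tz":0.018,"grip":1},
    {"ax":0,"ay":0,"az":0,"tx":0,"ty":0,"tz":0.018,"grip":1},
    {"ax":0,"ay":0,"az":0,"tx":0,"ty":0,"tz":0.018,"grip":1},
    {"ax":0,"ay":0,"az":0,"tx":0,"ty":0,"tz":0.014,"grip":1},
    {"ax":0,"ay":0,"az":0,"tx":0,"ty":0,"tz":0.01,"grip":1},
    {"ax":0,"ay":0,"az":0,"tx":0,"ty":0,"tz":0.007,"grip":1},
    {"ax":0,"ay":0,"az":0,"tx":0,"ty":0,"tz":0,"grip":1}
  ]
}}

```text
time_s: 13.5
ee_pos: [0.4635, 0.013, 0.1255]
eef_rot: [-179.9, 0.0, 74.4]
wrist_force: [0.0, -0.4, -0.7]
width: 0.0868
grip_force: 0.0
```

{"op": "send_rows", "data": {
  "deltas": [
    {"ax":0,"ay":0,"az":0,"tx":0,"ty":0,"tz":0,"grip":0},
    {"ax":0,"ay":0,"az":0,"tx":0,"ty":0,"tz":0,"grip":0},
    {"ax":0,"ay":0,"az":0,"tx":0,"ty":0,"tz":0,"grip":0},
    {"ax":0,"ay":0,"az":0,"tx":0,"ty":0,"tz":0,"grip":0},
    {"ax":0,"ay":0,"az":0,"tx":0,"ty":0,"tz":0,"grip":0},
    {"ax":0,"ay":0,"az":0,"tx":0,"ty":0,"tz":0,"grip":0},
    {"ax":0,"ay":0,"az":0,"tx":0,"ty":0,"tz":0,"grip":0},
    {"ax":0,"ay":0,"az":0,"tx":0,"ty":0,"tz":0,"grip":0},
    {"ax":0,"ay":0,"az":0,"tx":0,"ty":0,"tz":0,"grip":0},
    {"ax":0,"ay":0,"az":0,"tx":0,"ty":0,"tz":0,"grip":0}
  ]
}}

```text
time_s: 14.5
ee_pos: [0.4642, 0.0128, 0.1266]
eef_rot: [179.9, 0.0, 74.4]
wrist_force: [1.3, -0.4, 0.9]
width: 0.0299
grip_force: 30.0
```

{"op": "send_rows", "data": {
  "deltas": [
    {"ax":0,"ay":0,"az":0,"tx":0,"ty":0,"tz":-0.005,"grip":0},
    {"ax":0,"ay":0,"az":0,"tx":0,"ty":0,"tz":-0.01,"grip":0},
    {"ax":0,"ay":0,"az":0,"tx":0,"ty":0,"tz":-0.015,"grip":0},
    {"ax":0,"ay":0,"az":0,"tx":0,"ty":0,"tz":-0.02,"grip":0},
    {"ax":0,"ay":0,"az":0,"tx":0,"ty":0,"tz":-0.02,"grip":0},
    {"ax":0,"ay":0,"az":0,"tx":0,"ty":0,"tz":-0.02,"grip":0},
    {"ax":0,"ay":0,"az":0,"tx":0,"ty":0,"tz":-0.02,"grip":0},
    {"ax":0,"ay":0,"az":-3.9,"tx":0,"ty":0,"tz":-0.02,"grip":0},
    {"ax":0,"ay":0,"az":-3.9,"tx":0,"ty":0,"tz":-0.02,"grip":0},
    {"ax":0,"ay":0,"az":-3.9,"tx":0,"ty":0,"tz":-0.02,"grip":0},
    {"ax":0,"ay":0,"az":-3.9,"tx":0,"ty":0,"tz":-0.012,"grip":0},
    {"ax":0,"ay":0,"az":0,"tx":0,"ty":0,"tz":0,"grip":0},
    {"ax":0,"ay":0,"az":0,"tx":0,"ty":0,"tz":0,"grip":0}
  ]
}}

```text
time_s: 15.8
ee_pos: [0.463, 0.0131, 0.3086]
eef_rot: [-180.0, -0.0, 89.9]
wrist_force: [-0.2, -0.3, -1.7]
width: 0.03
grip_force: 30.0
```

{"op": "send_rows", "data": {
  "deltas": [
    {"ax":0,"ay":0,"az":0,"tx":-0.0042,"ty":0.008,"tz":0,"grip":0},
    {"ax":0,"ay":0,"az":0,"tx":-0.0042,"ty":0.014,"tz":0,"grip":0},
    {"ax":0,"ay":0,"az":0,"tx":-0.0042,"ty":0.02,"tz":0,"grip":0},
    {"ax":0,"ay":0,"az":0,"tx":-0.0042,"ty":0.02,"tz":0,"grip":0},
    {"ax":0,"ay":0,"az":0,"tx":0,"ty":0.02,"tz":0,"grip":0},
    {"ax":0,"ay":0,"az":0,"tx":0,"ty":0.02,"tz":0,"grip":0},
    {"ax":0,"ay":0,"az":0,"tx":0,"ty":0.02,"tz":0,"grip":0},
    {"ax":0,"ay":0,"az":0,"tx":0,"ty":0.02,"tz":0,"grip":0},
    {"ax":0,"ay":0,"az":0,"tx":0,"ty":0.02,"tz":0,"grip":0},
    {"ax":0,"ay":0,"az":0,"tx":0,"ty":0.02,"tz":0,"grip":0},
    {"ax":0,"ay":0,"az":0,"tx":0,"ty":0.016,"tz":0,"grip":0},
    {"ax":0,"ay":0,"az":0,"tx":0,"ty":0.01,"tz":0,"grip":0},
    {"ax":0,"ay":0,"az":0,"tx":0,"ty":0,"tz":0,"grip":0},
    {"ax":0,"ay":0,"az":0,"tx":0,"ty":0,"tz":0,"grip":0}
  ]
}}

```text
time_s: 17.2
ee_pos: [0.6711, -0.004, 0.3075]
eef_rot: [-179.9, -0.0, 90.0]
wrist_force: [-0.5, -0.0, -1.2]
width: 0.0296
grip_force: 30.0
```

Run:
```python
from h import *
s=arm.observe();a=arm.capture("scene");b=arm.capture("side")
A=cv2.resize(a[150:390,200:450],None,fx=1.6,fy=1.6,interpolation=3)
B=cv2.resize(b[100:390,190:440],None,fx=1.6,fy=1.6,interpolation=3)
c=np.zeros((464,800,3),np.uint8);c[:A.shape[0],:400]=A;c[:,400:]=B
cv2.imwrite("pics/c3.png",c);cv2.imwrite("pics/sc3.png",a);cv2.imwrite("pics/sd3.png",b); print(s["ee_pos"])
```

```text
[ 0.67107713 -0.00395331  0.30753878]
```

View pics/c3.png

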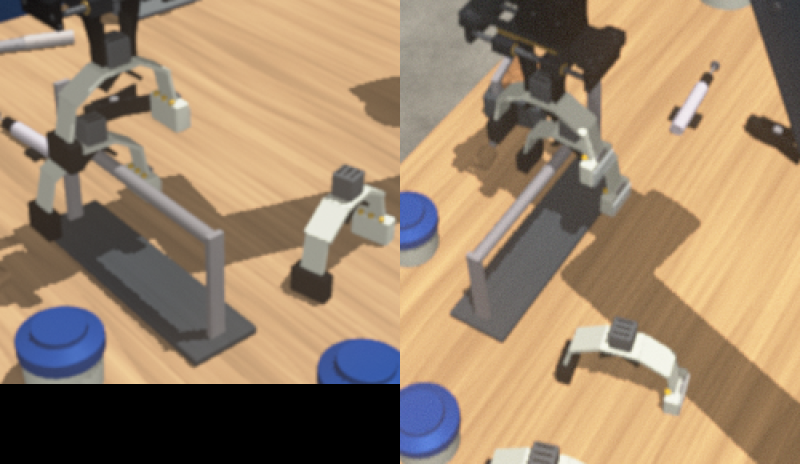

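Visor1 hangs upright and visor2 is clear beside it. I'll lower visor2.

{"op": "send_rows", "data": {
  "deltas": [
    {"ax":0,"ay":0,"az":0,"tx":0,"ty":0,"tz":0.008,"grip":0},
    {"ax":0,"ay":0,"az":0,"tx":0,"ty":0,"tz":0.014,"grip":0},
    {"ax":0,"ay":0,"az":0,"tx":0,"ty":0,"tz":0.016,"grip":0},
    {"ax":0,"ay":0,"az":0,"tx":0,"ty":0,"tz":0.016,"grip":0},
    {"ax":0,"ay":0,"az":0,"tx":0,"ty":0,"tz":0.016,"grip":0},
    {"ax":0,"ay":0,"az":0,"tx":0,"ty":0,"tz":0.016,"grip":0},
    {"ax":0,"ay":0,"az":0,"tx":0,"ty":0,"tz":0.014,"grip":0},
    {"ax":0,"ay":0,"az":0,"tx":0,"ty":0,"tz":0.01,"grip":0},
    {"ax":0,"ay":0,"az":0,"tx":0,"ty":0,"tz":0.006,"grip":0},
    {"ax":0,"ay":0,"az":0,"tx":0,"ty":0,"tz":0.004,"grip":0},
    {"ax":0,"ay":0,"az":0,"tx":0,"ty":0,"tz":0.003,"grip":0},
    {"ax":0,"ay":0,"az":0,"tx":0,"ty":0,"tz":0.002,"grip":0},
    {"ax":0,"ay":0,"az":0,"tx":0,"ty":0,"tz":0.002,"grip":0},
    {"ax":0,"ay":0,"az":0,"tx":0,"ty":0,"tz":0,"grip":0},
    {"ax":0,"ay":0,"az":0,"tx":0,"ty":0,"tz":0,"grip":0}
  ]
}}

```text
time_s: 18.8
ee_pos: [0.6719, -0.0039, 0.1818]
eef_rot: [180.0, 0.0, 90.0]
wrist_force: [-0.2, 0.0, -2.5]
width: 0.0297
grip_force: 30.0
```

{"op": "send_rows", "data": {
  "deltas": [
    {"ax":0,"ay":0,"az":0,"tx":0,"ty":0,"tz":0.001,"grip":0},
    {"ax":0,"ay":0,"az":0,"tx":0,"ty":0,"tz":0.001,"grip":0},
    {"ax":0,"ay":0,"az":0,"tx":0,"ty":0,"tz":0.001,"grip":0},
    {"ax":0,"ay":0,"az":0,"tx":0,"ty":0,"tz":0,"grip":0},
    {"ax":0,"ay":0,"az":0,"tx":0,"ty":0,"tz":0,"grip":0}
  ]
}}

```text
time_s: 19.3
ee_pos: [0.6724, -0.004, 0.1794]
eef_rot: [179.9, 0.0, 90.0]
wrist_force: [0.4, 0.7, 2.8]
width: 0.0299
grip_force: 30.0
```

{"op": "send_rows", "data": {
  "deltas": [
    {"ax":0,"ay":0,"az":0,"tx":0,"ty":0,"tz":0,"grip":0.4},
    {"ax":0,"ay":0,"az":0,"tx":0,"ty":0,"tz":0,"grip":0.45},
    {"ax":0,"ay":0,"az":0,"tx":0,"ty":0,"tz":0,"grip":0.7},
    {"ax":0,"ay":0,"az":0,"tx":0,"ty":0,"tz":0,"grip":0.7},
    {"ax":0,"ay":0,"az":0,"tx":0,"ty":0,"tz":-0.01,"grip":0.7},
    {"ax":0,"ay":0,"az":0,"tx":0,"ty":0,"tz":-0.02,"grip":0.7},
    {"ax":0,"ay":0,"az":0,"tx":0,"ty":0,"tz":-0.03,"grip":1},
    {"ax":0,"ay":0,"az":0,"tx":0,"ty":0,"tz":-0.03,"grip":1},
    {"ax":0,"ay":0,"az":0,"tx":0,"ty":0,"tz":-0.03,"grip":1},
    {"ax":0,"ay":0,"az":0,"tx":0,"ty":0,"tz":-0.03,"grip":1}
  ]
}}

```text
time_s: 20.3
ee_pos: [0.6717, -0.0039, 0.3307]
eef_rot: [180.0, 0.0, 90.0]
wrist_force: [-0.2, -0.8, -0.0]
width: 0.0831
grip_force: 0.0
```

{"op": "send_rows", "data": {
  "deltas": [
    {"ax":0,"ay":0,"az":0,"tx":0.0165,"ty":-0.021,"tz":0,"grip":1},
    {"ax":0,"ay":0,"az":0,"tx":0.0165,"ty":-0.021,"tz":0,"grip":1},
    {"ax":0,"ay":0,"az":0,"tx":0.0165,"ty":-0.021,"tz":0,"grip":1},
    {"ax":0,"ay":0,"az":0,"tx":0.0165,"ty":-0.021,"tz":0,"grip":1},
    {"ax":0,"ay":0,"az":0,"tx":0.0165,"ty":-0.021,"tz":0,"grip":1},
    {"ax":0,"ay":0,"az":0,"tx":0.0165,"ty":-0.021,"tz":0,"grip":1},
    {"ax":0,"ay":0,"az":0,"tx":0.0165,"ty":-0.021,"tz":0,"grip":1},
    {"ax":0,"ay":0,"az":0,"tx":0.0165,"ty":-0.021,"tz":0,"grip":1},
    {"ax":0,"ay":0,"az":0,"tx":0.0165,"ty":-0.021,"tz":0,"grip":1},
    {"ax":0,"ay":0,"az":0,"tx":0.0165,"ty":-0.021,"tz":0,"grip":1},
    {"ax":0,"ay":0,"az":0,"tx":0,"ty":0,"tz":0,"grip":1},
    {"ax":0,"ay":0,"az":0,"tx":0,"ty":0,"tz":0,"grip":1}
  ]
}}

```text
time_s: 21.5
ee_pos: [0.4621, 0.1613, 0.3295]
eef_rot: [179.9, 0.0, 90.1]
wrist_force: [0.4, -0.6, 0.3]
width: 0.0869
grip_force: 0.0
```

```bash
python3 look.py w4 .46 .164
```

```text
21.5 [0.4621 0.1613 0.3295] [1.7987e+02 1.0000e-02 9.0050e+01]
area 5376 ends [0.3824 0.1441] [0.5331 0.1819] len 0.1554 yaw 14.09 blk w 0.028 h 0.0318 ctr [0.4601 0.1646]
```

{"op": "send_rows", "data": {
  "deltas": [
    {"ax":0,"ay":0,"az":0,"tx":0.002,"ty":-0.003,"tz":0.01,"grip":1},
    {"ax":0,"ay":0,"az":-4.7,"tx":0,"ty":0,"tz":0.018,"grip":1},
    {"ax":0,"ay":0,"az":-4.7,"tx":0,"ty":0,"tz":0.018,"grip":1},
    {"ax":0,"ay":0,"az":-4.7,"tx":0,"ty":0,"tz":0.018,"grip":1},
    {"ax":0,"ay":0,"az":0,"tx":0,"ty":0,"tz":0.018,"grip":1},
    {"ax":0,"ay":0,"az":0,"tx":0,"ty":0,"tz":0.018,"grip":1},
    {"ax":0,"ay":0,"az":0,"tx":0,"ty":0,"tz":0.018,"grip":1},
    {"ax":0,"ay":0,"az":0,"tx":0,"ty":0,"tz":0.018,"grip":1},
    {"ax":0,"ay":0,"az":0,"tx":0,"ty":0,"tz":0.018,"grip":1},
    {"ax":0,"ay":0,"az":0,"tx":0,"ty":0,"tz":0.018,"grip":1},
    {"ax":0,"ay":0,"az":0,"tx":0,"ty":0,"tz":0.014,"grip":1},
    {"ax":0,"ay":0,"az":0,"tx":0,"ty":0,"tz":0.01,"grip":1},
    {"ax":0,"ay":0,"az":0,"tx":0,"ty":0,"tz":0.007,"grip":1},
    {"ax":0,"ay":0,"az":0,"tx":0,"ty":0,"tz":0,"grip":1}
  ]
}}

```text
time_s: 22.95
ee_pos: [0.4585, 0.1628, 0.1246]
eef_rot: [-179.9, -0.0, 104.1]
wrist_force: [0.6, -0.4, 0.4]
width: 0.0869
grip_force: 0.0
```

{"op": "send_rows", "data": {
  "deltas": [
    {"ax":0,"ay":0,"az":0,"tx":0,"ty":0,"tz":0,"grip":0},
    {"ax":0,"ay":0,"az":0,"tx":0,"ty":0,"tz":0,"grip":0},
    {"ax":0,"ay":0,"az":0,"tx":0,"ty":0,"tz":0,"grip":0},
    {"ax":0,"ay":0,"az":0,"tx":0,"ty":0,"tz":0,"grip":0},
    {"ax":0,"ay":0,"az":0,"tx":0,"ty":0,"tz":0,"grip":0},
    {"ax":0,"ay":0,"az":0,"tx":0,"ty":0,"tz":0,"grip":0},
    {"ax":0,"ay":0,"az":0,"tx":0,"ty":0,"tz":0,"grip":0},
    {"ax":0,"ay":0,"az":0,"tx":0,"ty":0,"tz":0,"grip":0},
    {"ax":0,"ay":0,"az":0,"tx":0,"ty":0,"tz":0,"grip":0},
    {"ax":0,"ay":0,"az":0,"tx":0,"ty":0,"tz":0,"grip":0}
  ]
}}

```text
time_s: 23.95
ee_pos: [0.459, 0.1631, 0.1256]
eef_rot: [180.0, 0.0, 104.1]
wrist_force: [0.4, 0.6, 0.6]
width: 0.03
grip_force: 30.0
```

{"op": "send_rows", "data": {
  "deltas": [
    {"ax":0,"ay":0,"az":0,"tx":0,"ty":0,"tz":-0.005,"grip":0},
    {"ax":0,"ay":0,"az":0,"tx":0,"ty":0,"tz":-0.01,"grip":0},
    {"ax":0,"ay":0,"az":0,"tx":0,"ty":0,"tz":-0.015,"grip":0},
    {"ax":0,"ay":0,"az":0,"tx":0,"ty":0,"tz":-0.02,"grip":0},
    {"ax":0,"ay":0,"az":0,"tx":0,"ty":0,"tz":-0.02,"grip":0},
    {"ax":0,"ay":0,"az":0,"tx":0,"ty":0,"tz":-0.02,"grip":0},
    {"ax":0,"ay":0,"az":0,"tx":0,"ty":0,"tz":-0.02,"grip":0},
    {"ax":0,"ay":0,"az":3.5,"tx":0,"ty":0,"tz":-0.02,"grip":0},
    {"ax":0,"ay":0,"az":3.5,"tx":0,"ty":0,"tz":-0.02,"grip":0},
    {"ax":0,"ay":0,"az":3.5,"tx":0,"ty":0,"tz":-0.02,"grip":0},
    {"ax":0,"ay":0,"az":3.6,"tx":0,"ty":0,"tz":-0.012,"grip":0},
    {"ax":0,"ay":0,"az":0,"tx":0,"ty":0,"tz":0,"grip":0},
    {"ax":0,"ay":0,"az":0,"tx":0,"ty":0,"tz":0,"grip":0}
  ]
}}

```text
time_s: 25.25
ee_pos: [0.4582, 0.1631, 0.3076]
eef_rot: [-180.0, 0.0, 90.1]
wrist_force: [-0.5, -0.7, -2.6]
width: 0.0295
grip_force: 30.0
```

{"op": "send_rows", "data": {
  "deltas": [
    {"ax":0,"ay":0,"az":0,"tx":-0.0105,"ty":0.008,"tz":0,"grip":0},
    {"ax":0,"ay":0,"az":0,"tx":-0.0105,"ty":0.014,"tz":0,"grip":0},
    {"ax":0,"ay":0,"az":0,"tx":-0.0105,"ty":0.02,"tz":0,"grip":0},
    {"ax":0,"ay":0,"az":0,"tx":-0.0105,"ty":0.02,"tz":0,"grip":0},
    {"ax":0,"ay":0,"az":0,"tx":-0.0105,"ty":0.02,"tz":0,"grip":0},
    {"ax":0,"ay":0,"az":0,"tx":-0.0105,"ty":0.02,"tz":0,"grip":0},
    {"ax":0,"ay":0,"az":0,"tx":-0.0105,"ty":0.02,"tz":0,"grip":0},
    {"ax":0,"ay":0,"az":0,"tx":-0.0105,"ty":0.02,"tz":0,"grip":0},
    {"ax":0,"ay":0,"az":0,"tx":-0.0105,"ty":0.02,"tz":0,"grip":0},
    {"ax":0,"ay":0,"az":0,"tx":-0.0105,"ty":0.02,"tz":0,"grip":0},
    {"ax":0,"ay":0,"az":0,"tx":0,"ty":0.018,"tz":0,"grip":0},
    {"ax":0,"ay":0,"az":0,"tx":0,"ty":0.013,"tz":0,"grip":0},
    {"ax":0,"ay":0,"az":0,"tx":0,"ty":0,"tz":0,"grip":0},
    {"ax":0,"ay":0,"az":0,"tx":0,"ty":0,"tz":0,"grip":0}
  ]
}}

```text
time_s: 26.65
ee_pos: [0.6717, 0.057, 0.3061]
eef_rot: [-179.9, 0.0, 89.9]
wrist_force: [0.2, 0.3, -2.0]
width: 0.0294
grip_force: 30.0
```

Run:
```python
from h import *
s=arm.observe();a=arm.capture("scene");b=arm.capture("side")
A=cv2.resize(a[150:390,200:450],None,fx=1.6,fy=1.6,interpolation=3)
B=cv2.resize(b[100:390,190:440],None,fx=1.6,fy=1.6,interpolation=3)
c=np.zeros((464,800,3),np.uint8);c[:A.shape[0],:400]=A;c[:,400:]=B
cv2.imwrite("pics/c4.png",c); print(s["ee_pos"],s["wrist_force"])
```

```text
[0.67168939 0.05700948 0.30611491] [ 0.22590532  0.3320816  -1.99643311]
```

View pics/c4.png

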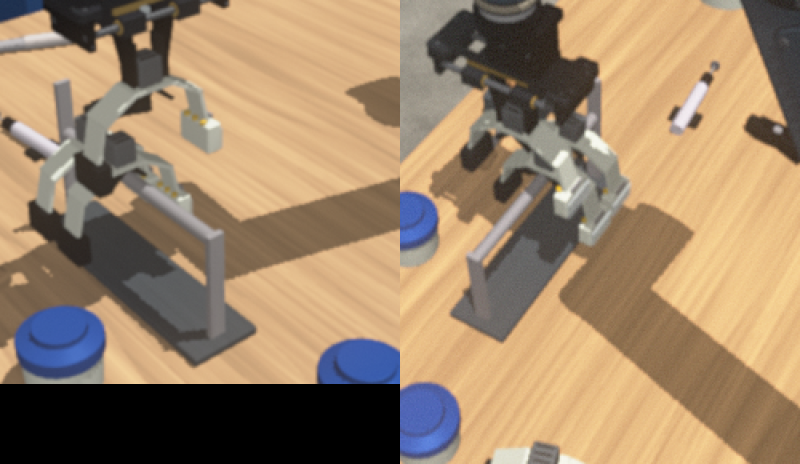

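Two visors hang and the third is held upright and clear. I'll lower it.

{"op": "send_rows", "data": {
  "deltas": [
    {"ax":0,"ay":0,"az":0,"tx":0.001,"ty":0,"tz":0.008,"grip":0},
    {"ax":0,"ay":0,"az":0,"tx":0,"ty":0,"tz":0.014,"grip":0},
    {"ax":0,"ay":0,"az":0,"tx":0,"ty":0,"tz":0.016,"grip":0},
    {"ax":0,"ay":0,"az":0,"tx":0,"ty":0,"tz":0.016,"grip":0},
    {"ax":0,"ay":0,"az":0,"tx":0,"ty":0,"tz":0.016,"grip":0},
    {"ax":0,"ay":0,"az":0,"tx":0,"ty":0,"tz":0.016,"grip":0},
    {"ax":0,"ay":0,"az":0,"tx":0,"ty":0,"tz":0.014,"grip":0},
    {"ax":0,"ay":0,"az":0,"tx":0,"ty":0,"tz":0.01,"grip":0},
    {"ax":0,"ay":0,"az":0,"tx":0,"ty":0,"tz":0.006,"grip":0},
    {"ax":0,"ay":0,"az":0,"tx":0,"ty":0,"tz":0.004,"grip":0},
    {"ax":0,"ay":0,"az":0,"tx":0,"ty":0,"tz":0.003,"grip":0},
    {"ax":0,"ay":0,"az":0,"tx":0,"ty":0,"tz":0.002,"grip":0},
    {"ax":0,"ay":0,"az":0,"tx":0,"ty":0,"tz":0.002,"grip":0},
    {"ax":0,"ay":0,"az":0,"tx":0,"ty":0,"tz":0,"grip":0},
    {"ax":0,"ay":0,"az":0,"tx":0,"ty":0,"tz":0,"grip":0}
  ]
}}

```text
time_s: 28.25
ee_pos: [0.6719, 0.0591, 0.1808]
eef_rot: [180.0, 0.0, 90.0]
wrist_force: [-0.4, 0.2, -2.0]
width: 0.0297
grip_force: 30.0
```

{"op": "send_rows", "data": {
  "deltas": [
    {"ax":0,"ay":0,"az":0,"tx":0,"ty":0,"tz":0.001,"grip":0},
    {"ax":0,"ay":0,"az":0,"tx":0,"ty":0,"tz":0.001,"grip":0},
    {"ax":0,"ay":0,"az":0,"tx":0,"ty":0,"tz":0.001,"grip":0},
    {"ax":0,"ay":0,"az":0,"tx":0,"ty":0,"tz":0,"grip":0},
    {"ax":0,"ay":0,"az":0,"tx":0,"ty":0,"tz":0,"grip":0}
  ]
}}

```text
time_s: 28.75
ee_pos: [0.6724, 0.059, 0.1783]
eef_rot: [179.9, 0.0, 90.0]
wrist_force: [-0.0, -0.1, 2.4]
width: 0.0298
grip_force: 30.0
```

{"op": "send_rows", "data": {
  "deltas": [
    {"ax":0,"ay":0,"az":0,"tx":0,"ty":0,"tz":0,"grip":0.4},
    {"ax":0,"ay":0,"az":0,"tx":0,"ty":0,"tz":0,"grip":0.45},
    {"ax":0,"ay":0,"az":0,"tx":0,"ty":0,"tz":0,"grip":0.7},
    {"ax":0,"ay":0,"az":0,"tx":0,"ty":0,"tz":0,"grip":0.7},
    {"ax":0,"ay":0,"az":0,"tx":0,"ty":0,"tz":-0.01,"grip":0.7},
    {"ax":0,"ay":0,"az":0,"tx":0,"ty":0,"tz":-0.02,"grip":0.7},
    {"ax":0,"ay":0,"az":0,"tx":0,"ty":0,"tz":-0.03,"grip":1},
    {"ax":0,"ay":0,"az":0,"tx":0,"ty":0,"tz":-0.03,"grip":1},
    {"ax":0,"ay":0,"az":0,"tx":0,"ty":0,"tz":-0.03,"grip":1},
    {"ax":0,"ay":0,"az":0,"tx":0,"ty":0,"tz":-0.03,"grip":1}
  ]
}}

```text
time_s: 29.75
ee_pos: [0.6717, 0.0591, 0.3297]
eef_rot: [180.0, 0.0, 90.0]
wrist_force: [0.3, -0.1, -0.0]
width: 0.0834
grip_force: 0.0
```

{"op": "send_rows", "data": {
  "deltas": [
    {"ax":0,"ay":0,"az":0,"tx":0.024,"ty":-0.018,"tz":0,"grip":1},
    {"ax":0,"ay":0,"az":0,"tx":0.024,"ty":-0.018,"tz":0,"grip":1},
    {"ax":0,"ay":0,"az":0,"tx":0.024,"ty":-0.018,"tz":0,"grip":1},
    {"ax":0,"ay":0,"az":0,"tx":0.024,"ty":-0.018,"tz":0,"grip":1},
    {"ax":0,"ay":0,"az":0,"tx":0.024,"ty":-0.018,"tz":0,"grip":1},
    {"ax":0,"ay":0,"az":0,"tx":0.024,"ty":-0.018,"tz":0,"grip":1},
    {"ax":0,"ay":0,"az":0,"tx":0.024,"ty":-0.018,"tz":0,"grip":1},
    {"ax":0,"ay":0,"az":0,"tx":0.024,"ty":-0.018,"tz":0,"grip":1},
    {"ax":0,"ay":0,"az":0,"tx":0.024,"ty":-0.018,"tz":0,"grip":1},
    {"ax":0,"ay":0,"az":0,"tx":0.024,"ty":-0.018,"tz":0,"grip":1},
    {"ax":0,"ay":0,"az":0,"tx":0.024,"ty":-0.018,"tz":0,"grip":1},
    {"ax":0,"ay":0,"az":0,"tx":0.024,"ty":-0.018,"tz":0,"grip":1},
    {"ax":0,"ay":0,"az":0,"tx":0,"ty":0,"tz":0,"grip":1},
    {"ax":0,"ay":0,"az":0,"tx":0,"ty":0,"tz":0,"grip":1}
  ]
}}

```text
time_s: 31.15
ee_pos: [0.4557, 0.3475, 0.3283]
eef_rot: [179.9, 0.0, 90.1]
wrist_force: [-0.1, -0.5, 0.6]
width: 0.087
grip_force: 0.0
```

```bash
python3 look.py w5 .456 .346
```

```text
31.15 [0.4557 0.3475 0.3283] [179.92   0.    90.08]
area 5370 ends [0.379  0.3286] [0.5274 0.3738] len 0.1551 yaw 16.94 blk w 0.0289 h 0.0318 ctr [0.4554 0.3526]
```

{"op": "send_rows", "data": {
  "deltas": [
    {"ax":0,"ay":0,"az":0,"tx":0.004,"ty":-0.0015,"tz":0.01,"grip":1},
    {"ax":0,"ay":0,"az":-5.7,"tx":0,"ty":0,"tz":0.018,"grip":1},
    {"ax":0,"ay":0,"az":-5.7,"tx":0,"ty":0,"tz":0.018,"grip":1},
    {"ax":0,"ay":0,"az":-5.6,"tx":0,"ty":0,"tz":0.018,"grip":1},
    {"ax":0,"ay":0,"az":0,"tx":0,"ty":0,"tz":0.018,"grip":1},
    {"ax":0,"ay":0,"az":0,"tx":0,"ty":0,"tz":0.018,"grip":1},
    {"ax":0,"ay":0,"az":0,"tx":0,"ty":0,"tz":0.018,"grip":1},
    {"ax":0,"ay":0,"az":0,"tx":0,"ty":0,"tz":0.018,"grip":1},
    {"ax":0,"ay":0,"az":0,"tx":0,"ty":0,"tz":0.018,"grip":1},
    {"ax":0,"ay":0,"az":0,"tx":0,"ty":0,"tz":0.018,"grip":1},
    {"ax":0,"ay":0,"az":0,"tx":0,"ty":0,"tz":0.014,"grip":1},
    {"ax":0,"ay":0,"az":0,"tx":0,"ty":0,"tz":0.009,"grip":1},
    {"ax":0,"ay":0,"az":0,"tx":0,"ty":0,"tz":0.006,"grip":1},
    {"ax":0,"ay":0,"az":0,"tx":0,"ty":0,"tz":0,"grip":1}
  ]
}}

```text
time_s: 32.6
ee_pos: [0.4543, 0.3506, 0.1257]
eef_rot: [-179.9, 0.0, 106.9]
wrist_force: [1.0, -1.0, -0.5]
width: 0.0869
grip_force: 0.0
```

{"op": "send_rows", "data": {
  "deltas": [
    {"ax":0,"ay":0,"az":0,"tx":0,"ty":0,"tz":0,"grip":0},
    {"ax":0,"ay":0,"az":0,"tx":0,"ty":0,"tz":0,"grip":0},
    {"ax":0,"ay":0,"az":0,"tx":0,"ty":0,"tz":0,"grip":0},
    {"ax":0,"ay":0,"az":0,"tx":0,"ty":0,"tz":0,"grip":0},
    {"ax":0,"ay":0,"az":0,"tx":0,"ty":0,"tz":0,"grip":0},
    {"ax":0,"ay":0,"az":0,"tx":0,"ty":0,"tz":0,"grip":0},
    {"ax":0,"ay":0,"az":0,"tx":0,"ty":0,"tz":0,"grip":0},
    {"ax":0,"ay":0,"az":0,"tx":0,"ty":0,"tz":0,"grip":0},
    {"ax":0,"ay":0,"az":0,"tx":0,"ty":0,"tz":0,"grip":0},
    {"ax":0,"ay":0,"az":0,"tx":0,"ty":0,"tz":0,"grip":0}
  ]
}}

```text
time_s: 33.6
ee_pos: [0.4545, 0.3512, 0.1265]
eef_rot: [180.0, -0.0, 107.0]
wrist_force: [1.4, -0.6, 0.2]
width: 0.0302
grip_force: 30.0
```

{"op": "send_rows", "data": {
  "deltas": [
    {"ax":0,"ay":0,"az":0,"tx":0,"ty":0,"tz":-0.005,"grip":0},
    {"ax":0,"ay":0,"az":0,"tx":0,"ty":0,"tz":-0.01,"grip":0},
    {"ax":0,"ay":0,"az":0,"tx":0,"ty":0,"tz":-0.015,"grip":0},
    {"ax":0,"ay":0,"az":0,"tx":0,"ty":0,"tz":-0.02,"grip":0},
    {"ax":0,"ay":0,"az":0,"tx":0,"ty":0,"tz":-0.02,"grip":0},
    {"ax":0,"ay":0,"az":0,"tx":0,"ty":0,"tz":-0.02,"grip":0},
    {"ax":0,"ay":0,"az":0,"tx":0,"ty":0,"tz":-0.02,"grip":0},
    {"ax":0,"ay":0,"az":4.3,"tx":0,"ty":0,"tz":-0.02,"grip":0},
    {"ax":0,"ay":0,"az":4.3,"tx":0,"ty":0,"tz":-0.02,"grip":0},
    {"ax":0,"ay":0,"az":4.2,"tx":0,"ty":0,"tz":-0.02,"grip":0},
    {"ax":0,"ay":0,"az":4.2,"tx":0,"ty":0,"tz":-0.012,"grip":0},
    {"ax":0,"ay":0,"az":0,"tx":0,"ty":0,"tz":0,"grip":0},
    {"ax":0,"ay":0,"az":0,"tx":0,"ty":0,"tz":0,"grip":0}
  ]
}}

```text
time_s: 34.9
ee_pos: [0.4538, 0.3509, 0.3086]
eef_rot: [-180.0, 0.0, 90.1]
wrist_force: [-0.2, -0.3, -2.6]
width: 0.0299
grip_force: 30.0
```

{"op": "send_rows", "data": {
  "deltas": [
    {"ax":0,"ay":0,"az":0,"tx":-0.012,"ty":0.009,"tz":0,"grip":0},
    {"ax":0,"ay":0,"az":0,"tx":-0.02,"ty":0.015,"tz":0,"grip":0},
    {"ax":0,"ay":0,"az":0,"tx":-0.022,"ty":0.02,"tz":0,"grip":0},
    {"ax":0,"ay":0,"az":0,"tx":-0.022,"ty":0.02,"tz":0,"grip":0},
    {"ax":0,"ay":0,"az":0,"tx":-0.022,"ty":0.02,"tz":0,"grip":0},
    {"ax":0,"ay":0,"az":0,"tx":-0.022,"ty":0.02,"tz":0,"grip":0},
    {"ax":0,"ay":0,"az":0,"tx":-0.022,"ty":0.02,"tz":0,"grip":0},
    {"ax":0,"ay":0,"az":0,"tx":-0.022,"ty":0.02,"tz":0,"grip":0},
    {"ax":0,"ay":0,"az":0,"tx":-0.022,"ty":0.02,"tz":0,"grip":0},
    {"ax":0,"ay":0,"az":0,"tx":-0.022,"ty":0.02,"tz":0,"grip":0},
    {"ax":0,"ay":0,"az":0,"tx":-0.015,"ty":0.02,"tz":0,"grip":0},
    {"ax":0,"ay":0,"az":0,"tx":-0.007,"ty":0.013,"tz":0,"grip":0},
    {"ax":0,"ay":0,"az":0,"tx":0,"ty":0,"tz":0,"grip":0},
    {"ax":0,"ay":0,"az":0,"tx":0,"ty":0,"tz":0,"grip":0}
  ]
}}

```text
time_s: 36.3
ee_pos: [0.6705, 0.1203, 0.307]
eef_rot: [-179.8, -0.0, 90.0]
wrist_force: [0.2, 0.1, -2.8]
width: 0.0298
grip_force: 30.0
```

{"op": "send_rows", "data": {
  "deltas": [
    {"ax":0,"ay":0,"az":0,"tx":0,"ty":0,"tz":0.008,"grip":0},
    {"ax":0,"ay":0,"az":0,"tx":0,"ty":0,"tz":0.014,"grip":0},
    {"ax":0,"ay":0,"az":0,"tx":0,"ty":0,"tz":0.016,"grip":0},
    {"ax":0,"ay":0,"az":0,"tx":0,"ty":0,"tz":0.016,"grip":0},
    {"ax":0,"ay":0,"az":0,"tx":0,"ty":0,"tz":0.016,"grip":0},
    {"ax":0,"ay":0,"az":0,"tx":0,"ty":0,"tz":0.016,"grip":0},
    {"ax":0,"ay":0,"az":0,"tx":0,"ty":0,"tz":0.014,"grip":0},
    {"ax":0,"ay":0,"az":0,"tx":0,"ty":0,"tz":0.01,"grip":0},
    {"ax":0,"ay":0,"az":0,"tx":0,"ty":0,"tz":0.006,"grip":0},
    {"ax":0,"ay":0,"az":0,"tx":0,"ty":0,"tz":0.004,"grip":0},
    {"ax":0,"ay":0,"az":0,"tx":0,"ty":0,"tz":0.003,"grip":0},
    {"ax":0,"ay":0,"az":0,"tx":0,"ty":0,"tz":0.002,"grip":0},
    {"ax":0,"ay":0,"az":0,"tx":0,"ty":0,"tz":0.002,"grip":0},
    {"ax":0,"ay":0,"az":0,"tx":0,"ty":0,"tz":0,"grip":0},
    {"ax":0,"ay":0,"az":0,"tx":0,"ty":0,"tz":0,"grip":0}
  ]
}}

```text
time_s: 37.8
ee_pos: [0.6714, 0.1211, 0.1818]
eef_rot: [180.0, -0.0, 90.0]
wrist_force: [-0.3, -0.3, -2.4]
width: 0.03
grip_force: 30.0
```

{"op": "send_rows", "data": {
  "deltas": [
    {"ax":0,"ay":0,"az":0,"tx":0,"ty":0,"tz":0.001,"grip":0},
    {"ax":0,"ay":0,"az":0,"tx":0,"ty":0,"tz":0.001,"grip":0},
    {"ax":0,"ay":0,"az":0,"tx":0,"ty":0,"tz":0,"grip":0},
    {"ax":0,"ay":0,"az":0,"tx":0,"ty":0,"tz":0,"grip":0}
  ]
}}

```text
time_s: 38.2
ee_pos: [0.6717, 0.1211, 0.1798]
eef_rot: [179.9, -0.0, 90.0]
wrist_force: [0.9, 0.4, -1.2]
width: 0.0298
grip_force: 30.0
```

Touching (the load is partly taken). One more millimetre, then release.

{"op": "send_rows", "data": {
  "deltas": [
    {"ax":0,"ay":0,"az":0,"tx":0,"ty":0,"tz":0.001,"grip":0},
    {"ax":0,"ay":0,"az":0,"tx":0,"ty":0,"tz":0,"grip":0},
    {"ax":0,"ay":0,"az":0,"tx":0,"ty":0,"tz":0,"grip":0.4},
    {"ax":0,"ay":0,"az":0,"tx":0,"ty":0,"tz":0,"grip":0.45},
    {"ax":0,"ay":0,"az":0,"tx":0,"ty":0,"tz":0,"grip":0.7},
    {"ax":0,"ay":0,"az":0,"tx":0,"ty":0,"tz":0,"grip":0.7},
    {"ax":0,"ay":0,"az":0,"tx":0,"ty":0,"tz":-0.01,"grip":0.7},
    {"ax":0,"ay":0,"az":0,"tx":0,"ty":0,"tz":-0.02,"grip":0.7},
    {"ax":0,"ay":0,"az":0,"tx":0,"ty":0,"tz":-0.03,"grip":1},
    {"ax":0,"ay":0,"az":0,"tx":0,"ty":0,"tz":-0.03,"grip":1},
    {"ax":0,"ay":0,"az":0,"tx":0,"ty":0,"tz":-0.03,"grip":1},
    {"ax":0,"ay":0,"az":0,"tx":0,"ty":0,"tz":-0.03,"grip":1}
  ]
}}

```text
time_s: 39.4
ee_pos: [0.6711, 0.1211, 0.3307]
eef_rot: [180.0, -0.0, 90.0]
wrist_force: [-0.0, -0.0, 0.9]
width: 0.083
grip_force: 0.0
```

{"op": "send_rows", "data": {
  "deltas": [
    {"ax":0,"ay":0,"az":0,"tx":-0.032,"ty":-0.0174,"tz":0,"grip":1},
    {"ax":0,"ay":0,"az":0,"tx":-0.032,"ty":-0.0174,"tz":0,"grip":1},
    {"ax":0,"ay":0,"az":0,"tx":-0.032,"ty":-0.0174,"tz":0,"grip":1},
    {"ax":0,"ay":0,"az":0,"tx":-0.032,"ty":-0.0174,"tz":0,"grip":1},
    {"ax":0,"ay":0,"az":0,"tx":-0.032,"ty":-0.0174,"tz":0,"grip":1},
    {"ax":0,"ay":0,"az":0,"tx":-0.032,"ty":-0.0174,"tz":0,"grip":1},
    {"ax":0,"ay":0,"az":0,"tx":-0.032,"ty":-0.0174,"tz":0,"grip":1},
    {"ax":0,"ay":0,"az":0,"tx":-0.032,"ty":-0.0174,"tz":0,"grip":1},
    {"ax":0,"ay":0,"az":0,"tx":-0.032,"ty":-0.0174,"tz":0,"grip":1},
    {"ax":0,"ay":0,"az":0,"tx":-0.032,"ty":-0.0174,"tz":0,"grip":1},
    {"ax":0,"ay":0,"az":0,"tx":-0.032,"ty":-0.0174,"tz":0,"grip":1},
    {"ax":0,"ay":0,"az":0,"tx":-0.032,"ty":-0.0174,"tz":0,"grip":1},
    {"ax":0,"ay":0,"az":0,"tx":-0.032,"ty":-0.0174,"tz":0,"grip":1},
    {"ax":0,"ay":0,"az":0,"tx":-0.032,"ty":-0.0174,"tz":0,"grip":1},
    {"ax":0,"ay":0,"az":0,"tx":-0.032,"ty":-0.0174,"tz":0,"grip":1}
  ]
}}

```text
time_s: 40.9
ee_pos: [0.4094, -0.3601, 0.3295]
eef_rot: [179.9, 0.1, 90.0]
wrist_force: [1.0, -0.3, -0.3]
width: 0.0868
grip_force: 0.0
```

{"op": "send_rows", "data": {
  "deltas": [
    {"ax":0,"ay":0,"az":8,"tx":0,"ty":0,"tz":0,"grip":1},
    {"ax":0,"ay":0,"az":8,"tx":0,"ty":0,"tz":0,"grip":1},
    {"ax":0,"ay":0,"az":8,"tx":0,"ty":0,"tz":0,"grip":1},
    {"ax":0,"ay":0,"az":8,"tx":0,"ty":0,"tz":0,"grip":1},
    {"ax":0,"ay":0,"az":8,"tx":0,"ty":0,"tz":0,"grip":1},
    {"ax":0,"ay":0,"az":8,"tx":0,"ty":0,"tz":0,"grip":1},
    {"ax":0,"ay":0,"az":8,"tx":0,"ty":0,"tz":0,"grip":1},
    {"ax":0,"ay":0,"az":8,"tx":0,"ty":0,"tz":0,"grip":1},
    {"ax":0,"ay":0,"az":8,"tx":0,"ty":0,"tz":0,"grip":1},
    {"ax":0,"ay":0,"az":8,"tx":0,"ty":0,"tz":0,"grip":1},
    {"ax":0,"ay":0,"az":8,"tx":0,"ty":0,"tz":0,"grip":1},
    {"ax":0,"ay":0,"az":2,"tx":0,"ty":0,"tz":0,"grip":1},
    {"ax":0,"ay":0,"az":0,"tx":0,"ty":0,"tz":0,"grip":1},
    {"ax":0,"ay":0,"az":0,"tx":0,"ty":0,"tz":0,"grip":1}
  ]
}}

```text
time_s: 42.3
ee_pos: [0.4102, -0.3589, 0.3291]
eef_rot: [180.0, -0.0, 0.0]
wrist_force: [0.2, -0.3, 1.0]
width: 0.0868
grip_force: 0.0
```

Run:
```python
from h import *
s=arm.observe();w=arm.capture("wrist");a=arm.capture("scene");b=arm.capture("side")
for n,i in zip("wab",(w,a,b)): cv2.imwrite(f"pics/5{n}.png",i)
print(s["ee_pos"].round(4),s["eef_rot"].round(2),s["time_s"],s["joints"].round(1),np.round(proj((.456,-.359,.015),s)))
c=np.zeros((600,800,3),np.uint8)
c[:360,:480]=cv2.resize(w,(480,360),interpolation=cv2.INTER_AREA)
A=cv2.resize(a[160:310,200:350],None,fx=1.6,fy=1.6,interpolation=3);c[360:600,:240]=A
B=cv2.resize(b[130:310,200:370],None,fx=1.88,fy=1.88,interpolation=3);c[:B.shape[0],480:480+B.shape[1]]=B[:,:320]
px,py=np.round(proj((.44,-.36,.03),s)).astype(int)
C=cv2.resize(w[max(py-60,0):py+60,px-90:px+90],None,fx=3,fy=2,interpolation=3)[:240,:540];c[360:360+C.shape[0],250:250+C.shape[1]]=C
print("crop org",px-90,max(py-60,0))
cv2.imwrite("pics/c5.png",c)
```

```text
[ 0.4102 -0.3589  0.3291] [ 1.7997e+02 -2.0000e-02  4.0000e-02] 42.3 [-52.9  18.5  87.   -0.   74.5  37. ] [327. 162.]
crop org 237 116
```

View pics/c5.png

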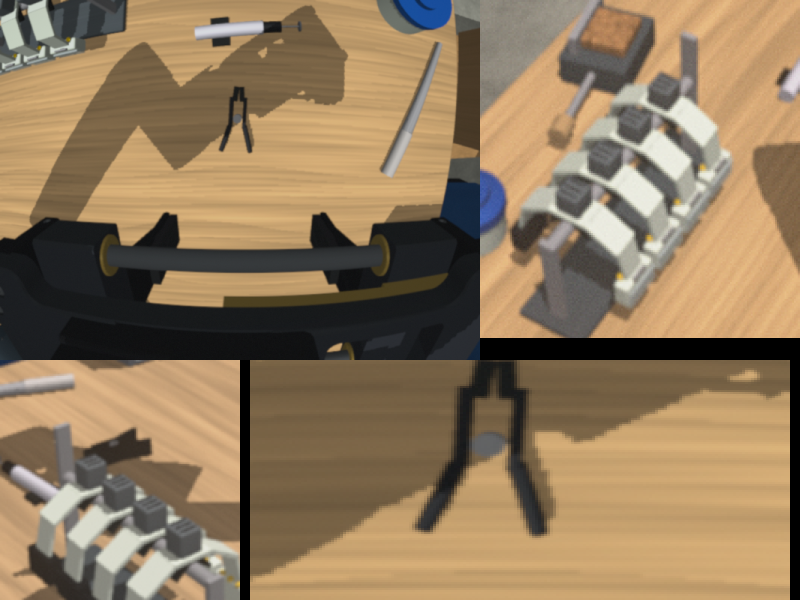

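All four visors hang side by side, square on the bar. In the wrist view the clamp pivot is at (316,157.5), the handle ends are at (295,199.5) and (334,201), and the jaw tips are at about (319,117). The jaws point to +x.

Run:
```python
from h import *
s=dict(ee_pos=np.array([.4102,-.3589,.3291]),eef_rot=np.array([179.97,-.02,.04]))
im=cv2.imread("pics/5w.png");V=im.max(2);m=(V<62).astype(np.uint8);m[:110]=0;m[210:]=0;m[:,:285]=0;m[:,345:]=0
n,l,st,c=cv2.connectedComponentsWithStats(m);k=1+np.argmax(st[1:,4]);print(st[k])
for r in range(112,206,6):
    x=np.nonzero(l[r]>0)[0]
    if len(x):
        a=plane("wrist",x.min(),r,.03,s);b=plane("wrist",x.max(),r,.03,s);print(r,x.min(),x.max(),a[:2].round(4),b[:2].round(4),((a+b)/2)[:2].round(4),round(a[1]-b[1],4))
print("pivot",plane("wrist",316.3,157.5,.03,s).round(4))
```

```text
[294 116  41  87 899]
118 312 324 [ 0.5096 -0.3417] [ 0.5095 -0.3558] [ 0.5095 -0.3488] 0.0141
124 311 325 [ 0.5024 -0.3405] [ 0.5023 -0.357 ] [ 0.5024 -0.3488] 0.0165
130 307 326 [ 0.4952 -0.3358] [ 0.4952 -0.3582] [ 0.4952 -0.347 ] 0.0224
136 306 328 [ 0.4881 -0.3346] [ 0.488  -0.3606] [ 0.488  -0.3476] 0.026
142 306 328 [ 0.4809 -0.3346] [ 0.4808 -0.3606] [ 0.4808 -0.3476] 0.026
148 306 327 [ 0.4737 -0.3345] [ 0.4736 -0.3594] [ 0.4737 -0.347 ] 0.0249
154 306 327 [ 0.4665 -0.3345] [ 0.4664 -0.3594] [ 0.4665 -0.347 ] 0.0249
160 305 327 [ 0.4593 -0.3333] [ 0.4592 -0.3594] [ 0.4593 -0.3464] 0.0262
166 304 326 [ 0.4521 -0.332 ] [ 0.452  -0.3583] [ 0.4521 -0.3451] 0.0262
172 301 329 [ 0.4449 -0.3284] [ 0.4448 -0.3618] [ 0.4448 -0.3451] 0.0335
178 300 330 [ 0.4376 -0.3271] [ 0.4375 -0.3631] [ 0.4376 -0.3451] 0.036
184 298 331 [ 0.4303 -0.3246] [ 0.4303 -0.3643] [ 0.4303 -0.3444] 0.0397
190 296 333 [ 0.423  -0.3221] [ 0.4229 -0.3667] [ 0.423  -0.3444] 0.0447
196 294 334 [ 0.4157 -0.3195] [ 0.4156 -0.368 ] [ 0.4156 -0.3438] 0.0484
202 332 333 [ 0.4082 -0.3656] [ 0.4082 -0.3668] [ 0.4082 -0.3662] 0.0012
pivot [ 0.4622 -0.3467  0.03  ]
```

{"op": "send_rows", "data": {
  "deltas": [
    {"ax":0,"ay":0,"az":0,"tx":0.015,"ty":-0.0145,"tz":0,"grip":1},
    {"ax":0,"ay":0,"az":3,"tx":0,"ty":0,"tz":0.012,"grip":1},
    {"ax":0,"ay":0,"az":0,"tx":0,"ty":0,"tz":0.022,"grip":1},
    {"ax":0,"ay":0,"az":0,"tx":0,"ty":0,"tz":0.022,"grip":1},
    {"ax":0,"ay":0,"az":0,"tx":0,"ty":0,"tz":0.022,"grip":1},
    {"ax":0,"ay":0,"az":0,"tx":0,"ty":0,"tz":0.022,"grip":1},
    {"ax":0,"ay":0,"az":0,"tx":0,"ty":0,"tz":0.022,"grip":1},
    {"ax":0,"ay":0,"az":0,"tx":0,"ty":0,"tz":0.022,"grip":1},
    {"ax":0,"ay":0,"az":0,"tx":0,"ty":0,"tz":0.022,"grip":1},
    {"ax":0,"ay":0,"az":0,"tx":0,"ty":0,"tz":0.022,"grip":1},
    {"ax":0,"ay":0,"az":0,"tx":0,"ty":0,"tz":0.022,"grip":1},
    {"ax":0,"ay":0,"az":0,"tx":0,"ty":0,"tz":0.022,"grip":1},
    {"ax":0,"ay":0,"az":0,"tx":0,"ty":0,"tz":0.022,"grip":1},
    {"ax":0,"ay":0,"az":0,"tx":0,"ty":0,"tz":0.022,"grip":1},
    {"ax":0,"ay":0,"az":0,"tx":0,"ty":0,"tz":0.012,"grip":1},
    {"ax":0,"ay":0,"az":0,"tx":0,"ty":0,"tz":0.008,"grip":1},
    {"ax":0,"ay":0,"az":0,"tx":0,"ty":0,"tz":0,"grip":1},
    {"ax":0,"ay":0,"az":0,"tx":0,"ty":0,"tz":0,"grip":1}
  ]
}}

```text
time_s: 44.25
ee_pos: [0.4256, -0.3448, 0.0331]
eef_rot: [180.0, -0.0, -3.0]
wrist_force: [0.5, 0.2, -0.1]
width: 0.0868
grip_force: 0.0
```

{"op": "send_rows", "data": {
  "deltas": [
    {"ax":0,"ay":0,"az":0,"tx":0,"ty":0,"tz":0.007,"grip":1},
    {"ax":0,"ay":0,"az":0,"tx":0,"ty":0,"tz":0.005,"grip":1},
    {"ax":0,"ay":0,"az":0,"tx":0,"ty":0,"tz":0,"grip":0},
    {"ax":0,"ay":0,"az":0,"tx":0,"ty":0,"tz":0,"grip":0},
    {"ax":0,"ay":0,"az":0,"tx":0,"ty":0,"tz":0,"grip":0},
    {"ax":0,"ay":0,"az":0,"tx":0,"ty":0,"tz":0,"grip":0},
    {"ax":0,"ay":0,"az":0,"tx":0,"ty":0,"tz":0,"grip":0},
    {"ax":0,"ay":0,"az":0,"tx":0,"ty":0,"tz":0,"grip":0},
    {"ax":0,"ay":0,"az":0,"tx":0,"ty":0,"tz":0,"grip":0},
    {"ax":0,"ay":0,"az":0,"tx":0,"ty":0,"tz":0,"grip":0},
    {"ax":0,"ay":0,"az":0,"tx":0,"ty":0,"tz":0,"grip":0},
    {"ax":0,"ay":0,"az":0,"tx":0,"ty":0,"tz":0,"grip":0},
    {"ax":0,"ay":0,"az":0,"tx":0,"ty":0,"tz":0,"grip":0}
  ],
  "newtons": 35
}}

```text
time_s: 45.55
ee_pos: [0.4253, -0.3446, 0.0207]
eef_rot: [180.0, -0.0, -3.0]
wrist_force: [0.5, -0.6, 1.3]
width: 0.0236
grip_force: 35.0
```

{"op": "send_rows", "data": {
  "deltas": [
    {"ax":0,"ay":0,"az":0,"tx":0,"ty":0,"tz":-0.005,"grip":0},
    {"ax":0,"ay":0,"az":0,"tx":0,"ty":0,"tz":-0.012,"grip":0},
    {"ax":0,"ay":0,"az":0,"tx":0,"ty":0,"tz":-0.02,"grip":0},
    {"ax":0,"ay":0,"az":0,"tx":0,"ty":0,"tz":-0.02,"grip":0},
    {"ax":0,"ay":0,"az":0,"tx":0,"ty":0,"tz":-0.02,"grip":0},
    {"ax":0,"ay":0,"az":0,"tx":0,"ty":0,"tz":-0.02,"grip":0},
    {"ax":0,"ay":0,"az":0,"tx":0,"ty":0,"tz":-0.02,"grip":0},
    {"ax":0,"ay":0,"az":0,"tx":0,"ty":0,"tz":-0.02,"grip":0},
    {"ax":0,"ay":0,"az":-1,"tx":0,"ty":0,"tz":-0.02,"grip":0},
    {"ax":0,"ay":0,"az":-1,"tx":0,"ty":0,"tz":-0.008,"grip":0},
    {"ax":0,"ay":0,"az":-1,"tx":0,"ty":0,"tz":-0.005,"grip":0},
    {"ax":0,"ay":0,"az":0,"tx":0,"ty":0,"tz":0,"grip":0}
  ]
}}

```text
time_s: 46.75
ee_pos: [0.4252, -0.3443, 0.1909]
eef_rot: [180.0, -0.0, 0.0]
wrist_force: [0.5, -0.1, -0.9]
width: 0.0242
grip_force: 35.0
```

{"op": "send_rows", "data": {
  "deltas": [
    {"ax":0,"ay":0,"az":0,"tx":0.005,"ty":-0.009,"tz":0,"grip":0},
    {"ax":0,"ay":0,"az":0,"tx":0.01,"ty":-0.016,"tz":0,"grip":0},
    {"ax":0,"ay":0,"az":0,"tx":0.011,"ty":-0.02,"tz":0,"grip":0},
    {"ax":0,"ay":0,"az":0,"tx":0.011,"ty":-0.02,"tz":0,"grip":0},
    {"ax":0,"ay":0,"az":0,"tx":0.011,"ty":-0.02,"tz":0,"grip":0},
    {"ax":0,"ay":0,"az":0,"tx":0.011,"ty":-0.02,"tz":0,"grip":0},
    {"ax":0,"ay":0,"az":0,"tx":0.011,"ty":-0.02,"tz":0,"grip":0},
    {"ax":0,"ay":0,"az":0,"tx":0.011,"ty":-0.02,"tz":0,"grip":0},
    {"ax":0,"ay":0,"az":0,"tx":0.011,"ty":-0.02,"tz":0,"grip":0},
    {"ax":0,"ay":0,"az":0,"tx":0.011,"ty":-0.02,"tz":0,"grip":0},
    {"ax":0,"ay":0,"az":0,"tx":0.01,"ty":-0.016,"tz":0,"grip":0},
    {"ax":0,"ay":0,"az":0,"tx":0.008,"ty":-0.0085,"tz":0,"grip":0},
    {"ax":0,"ay":0,"az":0,"tx":0.004,"ty":-0.004,"tz":0,"grip":0},
    {"ax":0,"ay":0,"az":0,"tx":0,"ty":0,"tz":0,"grip":0},
    {"ax":0,"ay":0,"az":0,"tx":0,"ty":0,"tz":0,"grip":0}
  ]
}}

```text
time_s: 48.25
ee_pos: [0.5499, -0.1313, 0.1902]
eef_rot: [-180.0, 0.0, -0.0]
wrist_force: [-0.3, 0.3, -1.2]
width: 0.0238
grip_force: 35.0
```

Run:
```python
from h import *
s=arm.observe();w=arm.capture("wrist");b=arm.capture("side");a=arm.capture("scene")
for n,i in zip("wab",(w,a,b)): cv2.imwrite(f"pics/6{n}.png",i)
print(s["ee_pos"].round(4),s["eef_rot"].round(2),s["width"],s["wrist_force"].round(1),"upr",np.round(proj((.671,-.131,.215),s)),np.round(proj((.588,-.131,.2),s)))
c=np.zeros((600,800,3),np.uint8)
C=cv2.resize(w[60:300,200:420],None,fx=2.2,fy=2.2,interpolation=3);c[:C.shape[0],:C.shape[1]]=C
B=cv2.resize(b[110:290,240:400],None,fx=1.9,fy=1.9,interpolation=3);c[:B.shape[0],490:490+B.shape[1]]=B
A=cv2.resize(a[160:290,200:350],None,fx=1.9,fy=1.9,interpolation=3);c[345:345+A.shape[0],490:490+A.shape[1]]=A
cv2.imwrite("pics/c6.png",c)
```

```text
[ 0.5499 -0.1313  0.1902] [-1.8e+02  5.0e-02 -3.0e-02] 0.023782605968074105 [-0.3  0.3 -1.2] upr [327.  11.] [327. 245.]
```

View pics/c6.png

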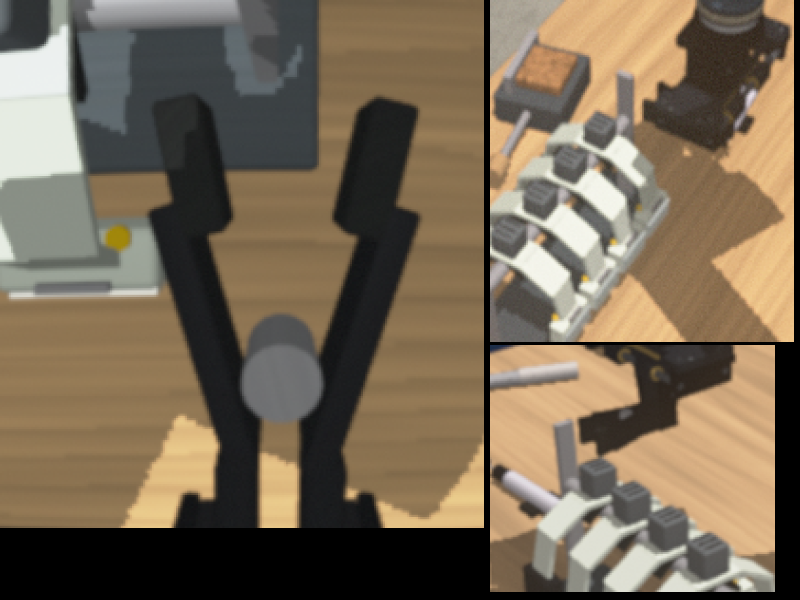

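The wrist crop shows the clamp open, level and symmetric about column 328, with the visor and the bar root ahead. The tall upright is above this crop, so I'll locate it numerically.

Run:
```python
from h import *
s=dict(ee_pos=np.array([.5499,-.1313,.1902]),eef_rot=np.array([-180,.05,-.03]))
im=cv2.imread("pics/6w.png");S=cv2.cvtColor(im,cv2.COLOR_BGR2HSV)
for r in (2,8,14,20,26,32,38,46,54,62,70): print(r,S[r,290:370:4,2].tolist())
for X in [(.661,-.127,.215),(.661,-.135,.215),(.661,-.127,.16),(.661,-.135,.16)]: print(X,np.round(proj(X,s),1))
a=cv2.imread("pics/6a.png");b=cv2.imread("pics/6b.png")
for X in [(.671,-.131,.215),(.661,-.131,.215),(.671,-.131,.185)]: print("scene",proj(np.array(X),n="scene").round(1),"side",proj(np.array(X),n="side").round(1))
g=a.max(2);print([ (r,g[r,225:255].tolist()) for r in (200,206)])
g=b.max(2);print([ (r,g[r,300:325].tolist()) for r in (146,150,156)])
```

```text
2 [132, 131, 130, 189, 198, 199, 199, 199, 200, 197, 197, 196, 198, 200, 199, 200, 200, 200, 201, 201]
8 [126, 126, 126, 194, 203, 203, 203, 202, 202, 211, 216, 217, 217, 218, 218, 219, 219, 219, 220, 221]
14 [136, 135, 136, 196, 203, 204, 204, 205, 204, 202, 225, 225, 225, 226, 226, 227, 227, 217, 142, 142]
20 [137, 137, 137, 198, 206, 207, 206, 207, 207, 205, 225, 225, 226, 225, 226, 227, 219, 141, 142, 141]
26 [138, 138, 139, 199, 205, 204, 204, 174, 131, 206, 229, 230, 230, 230, 230, 201, 144, 145, 145, 145]
32 [141, 141, 140, 199, 202, 203, 203, 162, 127, 190, 219, 218, 219, 220, 189, 130, 131, 132, 133, 133]
38 [110, 112, 114, 99, 93, 94, 85, 72, 72, 69, 67, 67, 68, 88, 132, 132, 133, 134, 133, 135]
46 [179, 179, 180, 174, 96, 96, 93, 73, 71, 72, 71, 70, 70, 65, 130, 130, 130, 130, 130, 130]
54 [216, 215, 215, 215, 131, 93, 94, 83, 71, 83, 90, 71, 72, 66, 136, 136, 136, 137, 137, 137]
62 [169, 169, 168, 168, 163, 94, 94, 94, 78, 71, 70, 70, 70, 66, 124, 126, 126, 125, 126, 125]
70 [110, 109, 107, 108, 108, 99, 93, 94, 92, 75, 68, 68, 68, 64, 132, 136, 136, 136, 136, 136]
(0.661
[... 262 characters left out ...]
, [212, 210, 209, 209, 211, 215, 218, 218, 214, 209, 205, 199, 194, 189, 179, 169, 159, 153, 174, 203, 185, 123, 62, 46, 47, 49, 50, 50, 49, 49]), (206, [223, 223, 222, 221, 218, 215, 214, 205, 173, 120, 107, 118, 121, 122, 123, 123, 122, 121, 134, 175, 205, 175, 98, 50, 48, 51, 52, 51, 50, 51])]
[(146, [229, 228, 226, 223, 219, 219, 215, 210, 207, 213, 225, 228, 230, 232, 235, 238, 239, 240, 239, 236, 233, 228, 222, 215, 209]), (150, [223, 215, 218, 214, 223, 211, 178, 139, 126, 135, 151, 158, 169, 173, 164, 182, 224, 230, 222, 217, 213, 212, 212, 219, 221]), (156, [222, 228, 232, 234, 234, 228, 191, 135, 117, 116, 119, 118, 117, 113, 114, 147, 196, 216, 218, 223, 223, 227, 227, 226, 232])]
```

Run:
```python
import cv2
w=cv2.imread("pics/6w.png")
cv2.imwrite("pics/c7.png",cv2.resize(w[0:130,250:410],None,fx=4.5,fy=4.5,interpolation=cv2.INTER_NEAREST))
```

```text
(no output)
```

View pics/c7.png

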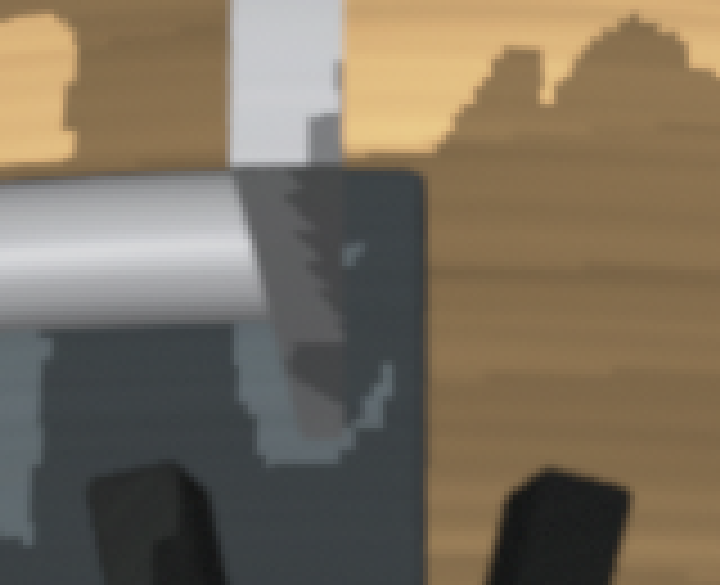

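The top face of the upright spans px 301–326 with its near edge at row 37. That puts the upright about 4 mm to +y of the jaw centre line (column 328.5). Checking the numbers.

Run:
```python
from h import *
s=dict(ee_pos=np.array([.5499,-.1313,.1902]),eef_rot=np.array([-180,.05,-.03]))
print("upright top L,R",plane("wrist",301,37.3,.215,s),plane("wrist",326,37.3,.215,s))
for z in (.2,.197,.185):print(z,"pivot",plane("wrist",328.2,234,z,s)[:2],"tips",[plane("wrist",u,v,z,s)[:2].round(4) for u,v in((288,103),(374,104))])
```

```text
upright top L,R [ 0.6618195  -0.12274978  0.215     ] [ 0.66171776 -0.13071287  0.215     ]
0.2 pivot [ 0.59236843 -0.13154563] tips [array([ 0.6412, -0.1171]), array([ 0.6409, -0.1479])]
0.197 pivot [ 0.59154137 -0.13156259] tips [array([ 0.6414, -0.1168]), array([ 0.6412, -0.1483])]
0.185 pivot [ 0.58823313 -0.13163046] tips [array([ 0.6424, -0.1156]), array([ 0.6422, -0.1498])]
```

{"op": "send_rows", "data": {
  "deltas": [
    {"ax":0,"ay":0,"az":0,"tx":0,"ty":-0.003,"tz":0,"grip":0},
    {"ax":0,"ay":0,"az":0,"tx":0,"ty":-0.0025,"tz":0,"grip":0},
    {"ax":0,"ay":0,"az":0,"tx":0,"ty":0,"tz":0,"grip":0},
    {"ax":0,"ay":0,"az":0,"tx":0.006,"ty":0,"tz":0,"grip":0},
    {"ax":0,"ay":0,"az":0,"tx":0.006,"ty":0,"tz":0,"grip":0},
    {"ax":0,"ay":0,"az":0,"tx":0.006,"ty":0,"tz":0,"grip":0},
    {"ax":0,"ay":0,"az":0,"tx":0.006,"ty":0,"tz":0,"grip":0},
    {"ax":0,"ay":0,"az":0,"tx":0.006,"ty":0,"tz":0,"grip":0},
    {"ax":0,"ay":0,"az":0,"tx":0.006,"ty":0,"tz":0,"grip":0},
    {"ax":0,"ay":0,"az":0,"tx":0.004,"ty":0,"tz":0,"grip":0},
    {"ax":0,"ay":0,"az":0,"tx":0.002,"ty":0,"tz":0,"grip":0},
    {"ax":0,"ay":0,"az":0,"tx":0,"ty":0,"tz":0,"grip":0},
    {"ax":0,"ay":0,"az":0,"tx":0,"ty":0,"tz":0,"grip":0}
  ]
}}

```text
time_s: 49.7
ee_pos: [0.592, -0.1253, 0.1905]
eef_rot: [-180.0, 0.0, -0.0]
wrist_force: [-0.2, -0.9, -1.2]
width: 0.0239
grip_force: 35.0
```

Run:
```python
from h import *
s=arm.observe();w=arm.capture("wrist");cv2.imwrite("pics/7w.png",w);a=arm.capture("scene");b=arm.capture("side")
print(s["ee_pos"].round(4),s["wrist_force"].round(1))
c=np.zeros((600,800,3),np.uint8)
C=cv2.resize(w[60:300,220:440],None,fx=2.2,fy=2.2,interpolation=3);c[:C.shape[0],:C.shape[1]]=C
B=cv2.resize(b[110:290,240:400],None,fx=1.9,fy=1.9,interpolation=3);c[:B.shape[0],490:490+B.shape[1]]=B
A=cv2.resize(a[160:290,200:350],None,fx=1.9,fy=1.9,interpolation=3);c[345:345+A.shape[0],490:490+A.shape[1]]=A
cv2.imwrite("pics/c8.png",c)
V=w.max(2)
for r in range(90,170,8): print(r,V[r,270:390:5].tolist())
for X in [(.6618,-.1227,.215),(.6618,-.1307,.215),(.6818,-.1227,.215),(.6818,-.1307,.215)]:print(np.round(proj(X,s)))
```

```text
[ 0.592  -0.1253  0.1905] [-0.2 -0.9 -1.2]
90 [72, 71, 72, 72, 72, 72, 72, 72, 72, 72, 73, 72, 73, 72, 72, 71, 64, 134, 136, 136, 137, 137, 137, 138]
98 [70, 71, 71, 71, 71, 72, 72, 72, 71, 73, 75, 71, 72, 72, 71, 72, 65, 143, 144, 143, 144, 145, 144, 144]
106 [59, 43, 46, 44, 32, 72, 73, 73, 74, 73, 117, 125, 125, 124, 125, 90, 66, 124, 124, 117, 34, 32, 65, 111]
114 [53, 47, 45, 47, 33, 23, 71, 71, 71, 71, 121, 129, 128, 128, 128, 91, 66, 137, 123, 24, 31, 30, 31, 32]
122 [148, 47, 48, 47, 35, 24, 113, 115, 116, 115, 122, 125, 125, 125, 125, 88, 66, 144, 46, 29, 31, 32, 33, 30]
130 [196, 50, 49, 31, 31, 29, 74, 129, 130, 130, 127, 126, 127, 125, 126, 92, 66, 138, 26, 31, 33, 33, 32, 77]
138 [221, 131, 32, 33, 31, 31, 26, 112, 113, 112, 122, 125, 127, 126, 126, 89, 63, 92, 24, 31, 30, 31, 32, 131]
146 [170, 163, 32, 32, 32, 32, 23, 93, 96, 95, 118, 126, 127, 126, 127, 91, 65, 31, 29, 33, 34, 30, 44, 135]
154 [49, 33, 31, 32, 32, 34, 28, 48, 70, 69, 110, 124, 125, 124, 124, 85, 60, 25, 31, 33, 32, 32, 54, 124]
162 [30, 31, 33, 32, 32, 30, 31, 68, 70, 69, 110, 123, 123, 122, 123, 85, 66, 34, 32, 30, 32, 31, 35, 32]
[320. 165.]
[344. 165.]
[320. 103.]
[345. 103.]
```

The upright lies at columns 319–343, rows 103–165, centred between the jaws (inner faces about 302 and 359). I'll release slowly.

{"op": "send_rows", "data": {
  "deltas": [
    {"ax":0,"ay":0,"az":0,"tx":0,"ty":0,"tz":0,"grip":0.32},
    {"ax":0,"ay":0,"az":0,"tx":0,"ty":0,"tz":0,"grip":0.36},
    {"ax":0,"ay":0,"az":0,"tx":0,"ty":0,"tz":0,"grip":0.4},
    {"ax":0,"ay":0,"az":0,"tx":0,"ty":0,"tz":0,"grip":0.44},
    {"ax":0,"ay":0,"az":0,"tx":0,"ty":0,"tz":0,"grip":0.48},
    {"ax":0,"ay":0,"az":0,"tx":0,"ty":0,"tz":0,"grip":0.52},
    {"ax":0,"ay":0,"az":0,"tx":0,"ty":0,"tz":0,"grip":0.58},
    {"ax":0,"ay":0,"az":0,"tx":0,"ty":0,"tz":0,"grip":0.65},
    {"ax":0,"ay":0,"az":0,"tx":0,"ty":0,"tz":0,"grip":0.7},
    {"ax":0,"ay":0,"az":0,"tx":0,"ty":0,"tz":0,"grip":0.7},
    {"ax":0,"ay":0,"az":0,"tx":0,"ty":0,"tz":0,"grip":0.7}
  ]
}}

```text
time_s: 50.95
ee_pos: [0.5922, -0.1254, 0.1906]
eef_rot: [-180.0, -0.0, -0.0]
wrist_force: [-0.5, -0.4, 0.3]
width: 0.0601
grip_force: 0.0
```

{"op": "send_rows", "data": {
  "deltas": [
    {"ax":0,"ay":0,"az":0,"tx":0,"ty":0,"tz":-0.005,"grip":0.7},
    {"ax":0,"ay":0,"az":0,"tx":0,"ty":0,"tz":-0.01,"grip":0.7},
    {"ax":0,"ay":0,"az":0,"tx":0,"ty":0,"tz":-0.02,"grip":0.7},
    {"ax":0,"ay":0,"az":0,"tx":0,"ty":0,"tz":-0.03,"grip":0.7},
    {"ax":0,"ay":0,"az":0,"tx":0,"ty":0,"tz":-0.03,"grip":0.7},
    {"ax":0,"ay":0,"az":0,"tx":-0.02,"ty":0,"tz":-0.03,"grip":0.7},
    {"ax":0,"ay":0,"az":0,"tx":-0.03,"ty":0.02,"tz":0,"grip":0.7},
    {"ax":0,"ay":0,"az":0,"tx":-0.03,"ty":0.03,"tz":0,"grip":0.7},
    {"ax":0,"ay":0,"az":0,"tx":-0.03,"ty":0.03,"tz":0,"grip":0.7},
    {"ax":0,"ay":0,"az":0,"tx":0,"ty":0.03,"tz":0,"grip":0.7},
    {"ax":0,"ay":0,"az":0,"tx":0,"ty":0.03,"tz":0,"grip":0.7},
    {"ax":0,"ay":0,"az":0,"tx":0,"ty":0,"tz":0,"grip":0.7},
    {"ax":0,"ay":0,"az":0,"tx":0,"ty":0,"tz":0,"grip":0.7}
  ]
}}

```text
time_s: 52.25
ee_pos: [0.4821, -0.2657, 0.3161]
eef_rot: [-180.0, -0.0, -0.1]
wrist_force: [0.4, 0.1, -0.4]
width: 0.0608
grip_force: 0.0
```

Run:
```python
from h import *
s=arm.observe();a=arm.capture("scene");b=arm.capture("side");w=arm.capture("wrist")
print(s["ee_pos"].round(3),s["time_s"])
c=np.zeros((600,800,3),np.uint8)
A=cv2.resize(a[170:320,200:360],None,fx=2.5,fy=2.5,interpolation=3);c[:375,:400]=A
B=cv2.resize(b[120:280,240:400],None,fx=2.5,fy=2.5,interpolation=3);c[:400,400:800]=B
c[400:600,400:667]=cv2.resize(w,(267,200),interpolation=cv2.INTER_AREA)
c[375:600,:300]=cv2.resize(a,(300,225),interpolation=cv2.INTER_AREA)
cv2.imwrite("pics/c9.png",c)
```

```text
[ 0.482 -0.266  0.316] 52.25
```

View pics/c9.png

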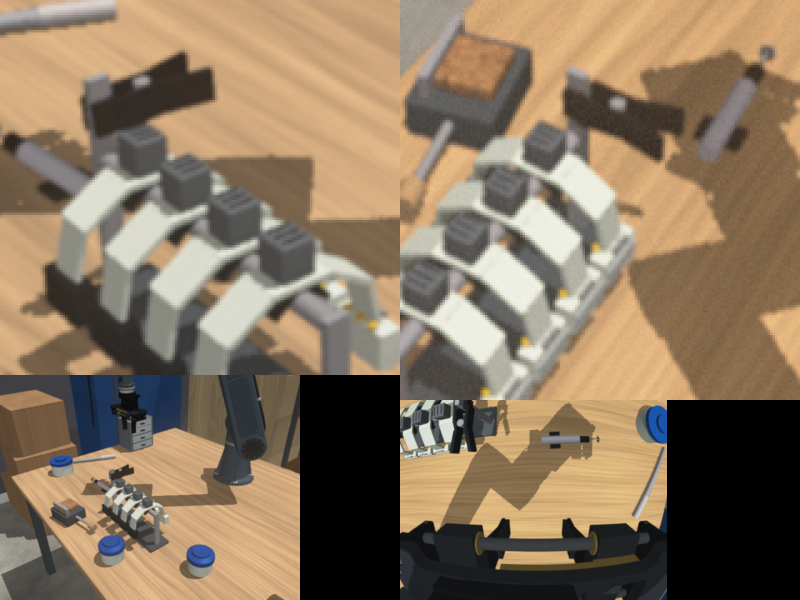

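The final views show all four visors hanging square on the bar. The clamp is level on the tall upright above the bar, and the arm is clear. Handing in.

```bash
python3 -c "
from bench import arm
print(arm.finish_job())"
```

```text
the job is handed in; nothing more can be done
None
```

All four magnifiers hang square on the bar, the clamp is clipped level on the tall upright above it, and the job was handed in at about 52 s; the hand-in call returned no verdict.

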